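# Hang up the mallet and close the hub box

## Task

Close up the round black box of porcelain hubs: the wooden mallet has been left lying across its mouth, so hang the mallet in the ring of the small support stand, handle down through the ring with its head resting on top, and put the lid on the box so that it sits fully seated and level. Set the lid down gently, and leave the acrylic frame, the board of red atoms, the rod bundle and the box itself where they are.

Things in the scene. Friction and masses are not known exactly. Their poses are not given: they have to be found in the camera images.
- hub_box: open round black lacquered wooden box, about 0.7 kg with the white porcelain hubs in it, loose on the table; outside diameter 104 mm, wall 5 mm (mouth 94 mm), 50 mm high; the hubs stay more than 12 mm below the rim. Origin: centre of its underside, z up
- box_rim (a point): centre of the box's mouth, at the height of the rim's top (50 mm above the box's underside)
- lid: round lid, 0.13 kg, lying right way up beside the box: black disc 110 mm across, 7 mm thick; under it a red locating plug 89 mm across, 8 mm deep, that enters the mouth with 2.5 mm to spare all round; on top a white knob. Origin: centre of the plug's underside, z up. Seated, the disc lies on the rim and the origin is 8 mm below the rim's top
- lid_knob (a point): centre of the top of the lid's knob, 42 mm above the lid's origin; the knob is a cylinder 28 mm in diameter and 22 mm high on a thinner neck 5 mm high, so its top is 27 mm above the disc
- mallet: wooden mallet, 0.1 kg, level across the box's mouth on its rim, head just outside the rim at the robot's right. Origin on the handle's axis 80 mm from the head's centre; x from head to butt, y along the head's axis. Head: cylinder 38 mm in diameter, 62 mm long between flat end faces. Handle 20 mm wide (y), 16 mm thick (z), last 13 mm narrowed to 13 by 10 mm. Balances 35 mm from the head's centre
- mallet_head (a point): centre of the mallet's head, where the head's axis and the handle's axis cross
- mallet_butt (a point): free end of the mallet's handle, 145 mm from the head's centre
- ring_stand: fixed laboratory support stand: iron base 185 by 100 mm, 12 mm thick; steel rod 10 mm thick, 168 mm high; a steel ring on a short arm from the rod. Origin on the table under the ring's axis; x points from the ring to the rod, 95 mm away, on the side away from the robot; the base reaches 57 mm behind the ring's axis and 128 mm beyond it. z up
- ring_top (a point): centre of the ring's opening at its top edge, 150 mm above the table; the ring's axis is vertical, opening 34 mm in diameter, outside 48 mm, 10 mm high. Hung, the mallet's head centre is 19 mm above this point
- cell_frame: bystander: clear acrylic cube frame, 110 mm, of 8 mm bars, loose. Origin: centre of its underside
- atom_board: bystander: plywood board 120 by 120 mm carrying four glossy red spheres of 50 mm, 62 mm high in all, loose. Origin: centre of its underside
- rod_bundle: bystander: bundle of grey aluminium rods, 165 mm long, 28 mm wide and 20 mm high, loose. Origin: centre of its underside, x along the rods

How it is judged (in metres and radians):
At the end, for the whole second after the job is handed in: Mallet at rest, handle down in the ring: head centre within 10 mm of the ring's axis and 14-24 mm above its top, butt below within 25 mm of the axis. Lid at rest on the box: centred within 5 mm, plug 6-10.5 mm into the mouth (8 is home), within 0.03 rad of the box and 0.05 rad of level (horizontal distance between mallet_head and ring_top below 0.01 m and horizontal distance between mallet_butt and ring_top below 0.025 m and z of mallet_head in the frame of ring_top between 0.014 and 0.024 m and z of mallet_butt in the frame of ring_top below -0.1 m and linear speed of mallet below 0.03 m/s and horizontal distance between lid and box_rim below 0.005 m and z of lid in the frame of box_rim between -0.0105 and -0.006 m and angle between the z axis of lid and the z axis of hub_box, either way round below 0.03 rad and angle between lid's own z axis and vertical below 0.05 rad and linear speed of lid below 0.02 m/s); the robot touches nothing.
It fails at once if the acrylic frame, the board of atoms or the rod bundle is moved more than 25 mm (distance of any of cell_frame, atom_board, rod_bundle from where it was at the start of the episode above 0.025 m).
It fails at once if the hub box is moved more than 30 mm (distance of hub_box from where it was at the start of the episode above 0.03 m).
It fails at once if the lid strikes or is pressed on the box with more than 35 N (contact force between lid and hub_box above 35 N).
It fails at once if the lid is let fall onto the box (faster than 0.5 m/s within 30 mm of the rim) (distance between lid and box_rim below 0.03 m and linear speed of lid above 0.5 m/s).
It also fails if it takes over 72 s, if anything falls off the work surface, if the arm or the gripper's body presses on something with over 40 N, if the wrist force passes 120 N, or if a joint passes its speed limit or range.

## Robot

A 6-joint arm with a two-finger parallel gripper is mounted at the origin on the work surface. World frame = base frame: x ahead of the robot, y to its left, z up, the work surface at z = 0. Lengths are in mm, angles in rad, forces in N, time in s.
With the tool pointing down it reaches from about 275 to 1000 mm from the base axis. Payload 8.4 kg.
Tool frame: the origin (TCP) lies between the finger pads; the fingertips stand 22 mm ahead of it and the grasp point (between the pads) lies 3 mm ahead of it (r.nose_length is the z of the fingertips in the tool frame, in mm); z points along the fingers, y is the line along which they close (so a half turn about z gives the same grasp; the last joint's range is limited). The gripper opens to 85 mm and grips with 20 to 120 N. Pads are 22 mm wide; open, the fingers measure 114 mm over their backs; the gripper's body (76 mm by 85 mm) begins 54 mm behind the grasp point. The pads swing forward as they close: fully open they stand 13 mm farther back than shut.
Start: joints at [-1.25, 0.353, 1.633, -0, 1.155, -0.002], TCP at [198.263, -592.722, 253.281] pointing down, gripper open.
Joint ranges: [-2.63, 2.63], [-0.92, 2.1], [0.06, 2.66], [-1.3, 4.44], [0, 2.69], [-3.02, 3.02]. Speed limits (rad/s): [2.22, 2.22, 2.79, 3.14, 3.14, 3.14].

## Interface

Orientations are given as [roll, pitch, yaw] about the fixed x, y, z axes, in that order (R = Rz(yaw) Ry(pitch) Rx(roll)).
In Python, from rig import r gives the robot as it stands.
- The arm moves only by the shell command python3 steer.py FILE [FORCE], which reads ROWS from the file FILE. ROWS is a JSON list that holds a single list of rows (three levels of brackets), with 1 to 5 rows, each of 7 numbers: a rotation vector rx, ry, rz in units of 0.1 rad, then dx, dy, dz in units of 50 mm, then the opening from 0.0 (shut) to 1.0 (fully open); each row shifts and turns the commanded pose from where the row before left it, along the tool's axes as they then stand; what a row does not reach is not made up. A row lasts 1/12 s, in which the tool goes at most 41.7 mm and 0.125 rad, less where a joint would pass 70% of its speed; a pose out of reach is approached as far as the arm can. The fingers move at their own pace and stop on an object; FORCE is the grip in N (left out, the last holds). Time passes only in rows, so rows that do not move let the fingers close. It prints the time, the measured TCP pose, the force, the opening and the grip force at its end. Input that does not fit is refused with a message, and nothing moves.
- r.sense(): the state, without advancing time (a new reading comes with each control period).
- r.grab_frame(name): name is "scene" or "top" or "wrist"; returns the picture (480x640x3 uint8, red, green, blue); there is no depth.
- r.camera_params(name): a dict with "fx", "fy", "cx", "cy" (pixels), "rvec" (rotation vector, rad) and "tvec" (3), from world to camera coordinates, as OpenCV has them. Camera axes: x right, y down, z forward; pixel columns grow to the right and rows downward; lengths in mm; the calibration is good to about 2 mm. A picture is of the moment at which its call begins: read the wrist's pose just before it. camera_params takes no time and is no camera call; for the wrist camera it gives the pose at the moment of the call.
- r.sign_off(): hands the job in; it is judged then, once.
The state is a dict: "clock": time; "qpos": joint angles; "qvel": joint speeds; "joint_efforts": joint torques, N m; "eef_pos": TCP position; "tcp_rot": TCP orientation; "contact_force": force on the tool from outside, world axes, zero at the start; "wrist_torque": the same for the moment, N m; "opening": opening from 0.0 (shut) to 1.0 (fully open); "grasp_force": force on a finger pad.
Only numpy, scipy, OpenCV 4.12 (cv2) and the standard library are available. Lean on these libraries where they do the work, as an engineer would, in place of code of your own. Each camera call takes 0.05 s, during which the arm holds its last target. There are 200 camera calls.

## Working session

There is one attempt and no reset: what is moved stays moved. The work goes in short steps, Python scripts to look and compute and a shell command to move; the robot and the scene stay as the last step left them, time stands still between calls to the robot, and variables do not carry over. Pictures are saved under pics/ and viewed, at most 10 in all, crops included, and the job is handed in when it is done.

```bash
ls; mkdir -p pics; python3 - <<'E'
from rig import r
import cv2
for n in("scene","top"):
    cv2.imwrite(f"pics/{n}0.png",r.grab_frame(n)[:,:,::-1]); print(n,r.camera_params(n))
print(r.sense(), r.nose_length)
E
```

```text
pics
rig.py
steer.py
scene {'fx': 545.0792937129212, 'fy': 545.0792937129212, 'cx': 317.46493211867624, 'cy': 240.71576707351898, 'rvec': array([ 0.98165915,  2.37047321, -1.16994557]), 'tvec': array([ 441.16080163, -178.66894986, 1783.68596677])}
top {'fx': 506.52297575596486, 'fy': 506.52297575596486, 'cx': 311.66713786541834, 'cy': 241.43443591702618, 'rvec': array([ 2.1703711 , -2.10470053,  0.20649871]), 'tvec': array([  -4.77675821,  625.66584744, 1258.24258562])}
{'clock': 0.1, 'qpos': array([-1.25039383e+00,  3.53577458e-01,  1.63402702e+00, -2.04597957e-05,
        1.15521520e+00, -2.37094368e-03]), 'qvel': array([-0.00142219, -0.00100841, -0.00266443,  0.00235669,  0.00029568,
        0.00088602]), 'joint_efforts': array([ 1.81451440e-03, -6.06354904e+01, -3.42821360e+01,  2.39977271e-04,
        4.04818202e-03,  3.72851702e-06]), 'eef_pos': array([ 198.13869009, -592.3543135 ,  252.65164839]), 'tcp_rot': array([-3.14036559e+00,  1.57988841e-05,  3.22781725e-01]), 'contact_force': array([-0.24490129, -0.22336149,  0.2558826 ]), 'wrist_torque': array([-0.01071749,  0.0020677 , -0.04466398]), 'grasp_force': 0.0, 'opening': 0.9996322953364031} 22.0
```

View pics/scene0.png

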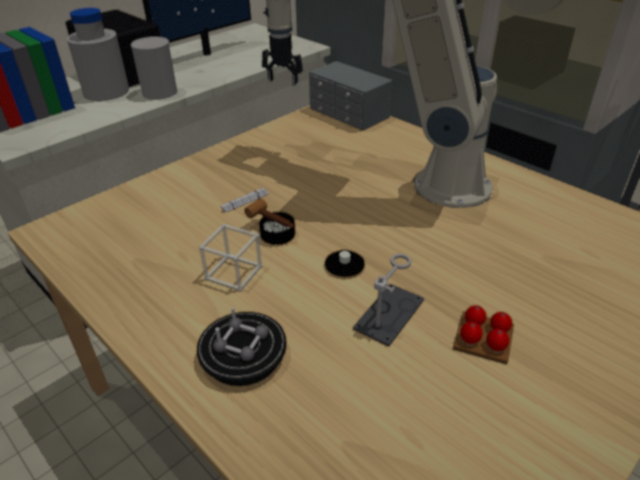

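View pics/top0.png

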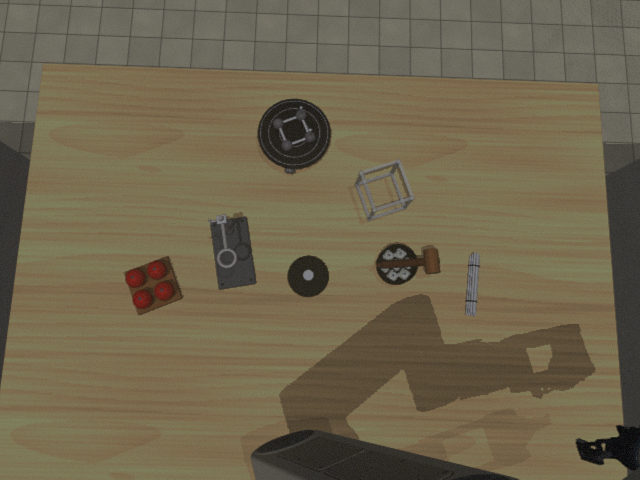

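The scene view shows the mallet head at (257,208), box at (277,228), lid knob at (345,257), and ring at (401,261). In the top view the head is at (431,261), the box at (397,264), the lid knob at (308,275), and the ring at (227,258).

```bash
cat > h.py <<'E'
import numpy as np, cv2
def PK(c):
    R=cv2.Rodrigues(np.array(c['rvec'],float))[0]; t=np.array(c['tvec'],float)
    K=np.array([[c['fx'],0,c['cx']],[0,c['fy'],c['cy']],[0,0,1]]); return R,t,K
def ray(c,uv):
    R,t,K=PK(c); d=R.T@np.linalg.solve(K,[uv[0],uv[1],1]); return -R.T@t,d/np.linalg.norm(d)
def onz(c,uv,z):
    o,d=ray(c,uv); return o+d*(z-o[2])/d[2]
def tri(obs):
    A=np.zeros((3,3));b=np.zeros(3);L=[ray(c,p) for c,p in obs]
    for o,d in L: M=np.eye(3)-np.outer(d,d);A+=M;b+=M@o
    X=np.linalg.solve(A,b); return X.round(1),[round(float(np.linalg.norm((np.eye(3)-np.outer(d,d))@(X-o))),1) for o,d in L]
def proj(c,X): return cv2.projectPoints(np.array(X,float).reshape(-1,1,3),np.array(c['rvec'],float),np.array(c['tvec'],float),PK(c)[2],None)[0].reshape(-1,2)
E
python3 - <<'E'
from rig import r
from h import *
s,t=r.camera_params("scene"),r.camera_params("top")
for n,a,b in [("head",(257,208),(431,261)),("butt",(292,224),(378,264)),("ring",(401,261),(227,258)),("knob",(345,255),(308,275)),("boxrim",(277,222),(397,264)),("rodtop",(379,285),(221,218))]:
    print(n,tri([(s,a),(t,b)]))
w=r.camera_params("wrist");print(w)
R,tt,K=PK(w);q=r.sense();from scipy.spatial.transform import Rotation as Ro
print(q['eef_pos'],-R.T@tt, Ro.from_euler('xyz',q['tcp_rot']).inv().apply(-R.T@tt-q['eef_pos']), Ro.from_euler('xyz',q['tcp_rot']).as_matrix().round(3), (R@Ro.from_euler('xyz',q['tcp_rot']).as_matrix()).round(3))
E
```

```text
head (array([ 581.7, -292.3,   60.5]), [2.5, 2.5])
butt (array([ 568.8, -154.6,   65.8]), [2.6, 2.6])
ring (array([561.7, 218.3, 145.1]), [1.8, 1.8])
knob (array([539. ,  22.2,  37.4]), [1.3, 1.3])
boxrim (array([ 574.7, -208.9,   47.7]), [0.2, 0.2])
rodtop (array([659.7, 237. , 145.9]), [0.2, 0.2])
{'fx': 422.35507613151975, 'fy': 422.35507613151975, 'cx': 315.4129495709801, 'cy': 241.0677488044607, 'rvec': array([-2.33822447,  1.68289418,  0.26163445]), 'tvec': array([-624.86911063,  -39.71062775,  381.25977942])}
[ 198.13869009 -592.3543135   252.65164839] [ 271.97206841 -568.17605649  374.9726945 ] [  77.68793175    0.34066928 -122.32278363] [[ 0.948  0.317 -0.   ]
 [ 0.317 -0.948  0.001]
 [-0.    -0.001 -1.   ]] [[ 0.     1.    -0.001]
 [-0.953  0.    -0.303]
 [-0.303  0.001  0.953]]
```
Heights agree with expectation: head z 58 (rim 50 + 8). Good.

Triangulated heights match the given ones: handle axis about 58, rim 50, ring 150 and knob 42. I'm moving the wrist camera over the box.

Units first: shifts go in units of 50 mm and turns go in units of 0.1 rad. So 36 mm is 0.72, -17 mm is -0.34.

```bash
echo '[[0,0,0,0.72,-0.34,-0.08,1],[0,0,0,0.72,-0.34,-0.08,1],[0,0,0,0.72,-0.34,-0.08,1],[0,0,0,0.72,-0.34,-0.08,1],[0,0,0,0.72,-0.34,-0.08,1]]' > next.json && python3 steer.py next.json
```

```text
refused: ROWS must be a list holding one list of rows, three levels of brackets. Nothing was moved.
```

The error is about the shape of the input: a list holding one list of rows, three levels of brackets. Fixing that and sending the same move.

```bash
echo '[[[0,0,0,0.72,-0.34,-0.08,1],[0,0,0,0.72,-0.34,-0.08,1],[0,0,0,0.72,-0.34,-0.08,1],[0,0,0,0.72,-0.34,-0.08,1],[0,0,0,0.72,-0.34,-0.08,1]]]' > next.json && python3 steer.py next.json
echo '[[[0,0,0,0.72,-0.34,-0.08,1],[0,0,0,0.72,-0.34,-0.08,1],[0,0,0,0.72,-0.34,-0.08,1],[0,0,0,0.72,-0.34,-0.08,1],[0,0,0,0.72,-0.34,-0.08,1]]]' > next.json && python3 steer.py next.json
echo '[[[0,0,0,0.72,-0.34,-0.08,1],[0,0,0,0.72,-0.34,-0.08,1],[0,0,0,0.72,-0.34,-0.08,1],[0,0,-1.2,0,0,0,1],[0,0,-1.2,0,0,0,1]]]' > next.json && python3 steer.py next.json
echo '[[[0,0,-1.2,0,0,0,1],[0,0,-1.2,0,0,0,1],[0,0,-1.2,0,0,0,1],[0,0,-1.2,0,0,0,1],[0,0,-1.2,0,0,0,1]]]' > next.json && python3 steer.py next.json
echo '[[[0,0,-1.2,0,0,0,1],[0,0,-1.2,0,0,0,1],[0,0,-1.2,0,0,0,1],[0,0,-0.5,0,0,0,1],[0,0,0,0,0,0,1]]]' > next.json && python3 steer.py next.json
python3 - <<'E'
from rig import r
import cv2,pickle
c=r.camera_params("wrist");cv2.imwrite("pics/w1.png",r.grab_frame("wrist")[:,:,::-1]);pickle.dump(c,open("w1.pkl","wb"));print(r.sense()['qpos'])
E
```

```text
clock: 0.52
eef_pos: [342.8, -453.5, 273.2]
tcp_rot: [-3.141, 0.0, 0.322]
contact_force: [0.5, -1.2, -0.7]
opening: 0.999
grasp_force: 0.0
clock: 0.93
eef_pos: [486.7, -315.6, 293.3]
tcp_rot: [-3.141, 0.0, 0.323]
contact_force: [1.3, -1.8, 0.0]
opening: 1.001
grasp_force: 0.0
clock: 1.35
eef_pos: [573.5, -232.6, 305.0]
tcp_rot: [-3.141, 0.0, 0.571]
contact_force: [-0.3, -0.2, 0.4]
opening: 1.001
grasp_force: 0.0
clock: 1.77
eef_pos: [571.8, -234.5, 304.8]
tcp_rot: [-3.141, 0.0, 1.169]
contact_force: [-0.5, 0.8, -0.8]
opening: 1.001
grasp_force: 0.0
clock: 2.18
eef_pos: [571.7, -234.6, 304.8]
tcp_rot: [-3.141, -0.0, 1.575]
contact_force: [0.0, -0.1, 0.1]
opening: 0.995
grasp_force: 0.0
[-3.91803356e-01  2.99367735e-01  1.59181711e+00 -2.06408034e-05
  1.25108102e+00 -3.92490531e-01]
```

View pics/w1.png

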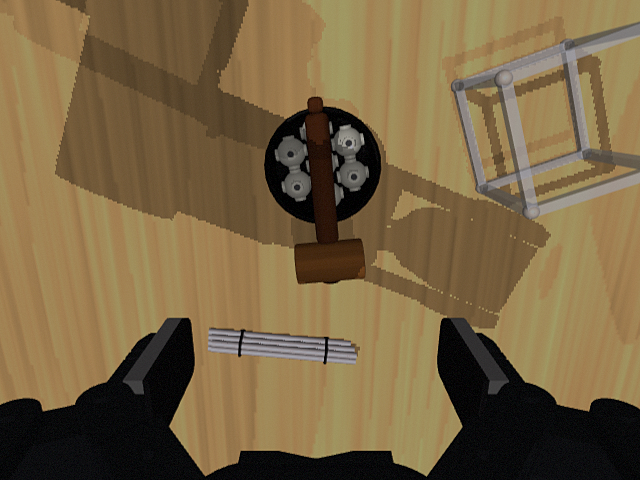

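The wrist view shows the head centred at about (330,262) and the butt tip at (316,98). The rim circle runs from x=265 to 381 and y=107 to 223, and the rods are at (282,346). I'll refine this with two wrist views, so I'm shifting the camera and taking a second.

Scaled: -35 mm is -0.7.

```bash
echo '[[[0,0,0,-0.7,0,0,1],[0,0,0,-0.7,0,0,1],[0,0,0,0,0,0,1]]]' > next.json && python3 steer.py next.json
python3 - <<'E'
from rig import r
import cv2,pickle
from h import *
c1=pickle.load(open("w1.pkl","rb"))
c=r.camera_params("wrist");cv2.imwrite("pics/w2.png",r.grab_frame("wrist")[:,:,::-1]);pickle.dump(c,open("w2.pkl","wb"))
print("head",onz(c1,(330,262),58),"butt",onz(c1,(316,98),58))
for p in((265,165),(381,165),(323,107),(323,223)):print(onz(c1,p,50).round(1))
for p in((209,338),(357,354)):print("rod",onz(c1,p,15).round(1))
s=r.camera_params("scene")
im=cv2.imread("pics/w2.png")
X=[[581,-290,58],[571,-208,50]];print(proj(c,X))
E
```

```text
clock: 2.48
eef_pos: [571.9, -309.3, 305.1]
tcp_rot: [3.141, 0.003, 1.568]
contact_force: [-0.1, 0.8, 1.0]
opening: 0.999
grasp_force: 0.0
head [ 585.84354873 -295.18454319   58.        ] butt [ 572.08316978 -150.45995767   58.        ]
[ 527.2 -206.8   50. ]
[ 630.  -206.3   50. ]
[ 578.1 -157.5   50. ]
[ 579.1 -259.8   50. ]
rod [ 455.1 -401.4   15. ]
rod [ 619.3 -420.8   15. ]
[[325.25820888 175.32790888]
 [313.53295117  75.43988961]]
```

View pics/w2.png

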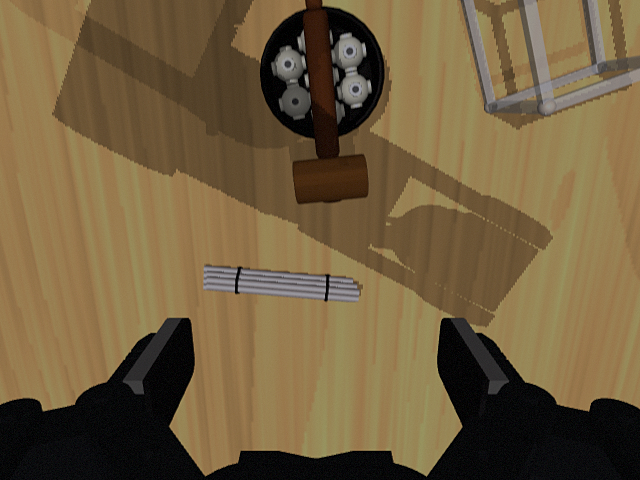

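The second view shows the head at (331,179) and the rim from x=261 to 384 and y=8 to 138. Next I triangulate the head and work out the grasp pose.

```bash
python3 - <<'E'
from rig import r
import pickle
from h import *
from scipy.spatial.transform import Rotation as Ro
a,b=[pickle.load(open(f"w{i}.pkl","rb")) for i in(1,2)]
print(tri([(a,(330,262)),(b,(331,179))]),onz(b,(331,179),58))
print("rim",tri([(a,(323,165)),(b,(322.5,73))]),onz(b,(322.5,73),50))
q=r.sense();R0=Ro.from_euler('xyz',q['tcp_rot'])
h=np.array([-13.8,144.7,0]);h/=np.linalg.norm(h)   # handle dir
z=np.array([0,0,-1.]);tilt=np.pi/4
tz=np.cos(tilt)*z+np.sin(tilt)*h; ty=np.cross([0,0,1.],h)*-1  # toward +x
tx=np.cross(ty,tz);Rg=Ro.from_matrix(np.c_[tx,ty,tz]);print(Rg.as_matrix().round(3))
print("rotvec",(R0.inv()*Rg).as_rotvec().round(3),"yaw only first:", (Ro.from_euler('xyz',[np.pi,0,np.arctan2(h[1],h[0])]).inv()*Rg).as_rotvec().round(3))
H=np.array([585.5,-295,58]); tcp=H-5*tz  # grasp pt a bit ahead of TCP
for d in(100,0):
    p=tcp-d*tz;print(d,p.round(1),"world d",(p-q['eef_pos']).round(1),"in tool now",R0.inv().apply(p-q['eef_pos']).round(1),"in grasp frame",Rg.inv().apply(p-q['eef_pos']).round(1))
E
```

```text
(array([ 585.6, -291.7,   67.5]), [0.1, 0.1]) [ 586.05004098 -293.23108405   58.        ]
rim (array([ 578.5, -206.3,   52.1]), [0.1, 0.1]) [ 578.46458482 -206.1226629    50.        ]
[[-0.067  0.995 -0.067]
 [ 0.704  0.095  0.704]
 [ 0.707  0.    -0.707]]
rotvec [ 0.038  0.785 -0.093] yaw only first: [ 0.     0.785 -0.   ]
100 [ 592.5 -368.9  132.2] world d [  20.7  -61.8 -172.6] in tool now [-61.7  21.  172.6] in grasp frame [-167.    14.8   77.1]
0 [ 585.8 -298.5   61.5] world d [  14.     8.6 -243.3] in tool now [  8.7  14.1 243.3] in grasp frame [-167.    14.8  177.1]
```

Scaled: 0.112 rad is 1.12.

```bash
echo '[[[0,0,-0.95,0,0,0,1],[0,1.12,0,0,0,0,1],[0,1.12,0,0,0,0,1],[0,1.12,0,0,0,0,1],[0,1.12,0,0,0,0,1]]]' > next.json && python3 steer.py next.json
echo '[[[0,1.12,0,0,0,0,1],[0,1.12,0,0,0,0,1],[0,1.12,0,0,0,0,1],[0,0,0,0,0,0,1]]]' > next.json && python3 steer.py next.json
python3 - <<'E'
from rig import r
from h import *
from scipy.spatial.transform import Rotation as Ro
q=r.sense();R0=Ro.from_euler('xyz',q['tcp_rot']);print(q['qpos'].round(3),R0.as_matrix().round(3))
H=np.array([585.8,-294,58]);print((R0.inv().apply(H-q['eef_pos'])-[0,0,5]).round(1))
E
```

```text
clock: 2.95
eef_pos: [572.6, -303.8, 306.5]
tcp_rot: [3.14, -0.453, 1.668]
contact_force: [0.9, -0.2, -0.9]
opening: 0.996
grasp_force: 0.0
clock: 3.28
eef_pos: [571.1, -305.3, 301.4]
tcp_rot: [-3.133, -0.794, 1.658]
contact_force: [-0.9, 0.4, -1.3]
opening: 1.001
grasp_force: 0.0
[-0.733  0.662  1.239  0.522  1.846 -0.84 ] [[-0.061  0.996 -0.071]
 [ 0.699  0.094  0.709]
 [ 0.713 -0.006 -0.701]]
[-166.5   17.2  172.7]
```

Scaled: -33 mm is -0.66, 15 mm is 0.3.

```bash
echo '[[[0,0,0,-0.66,0.06,0.3,1],[0,0,0,-0.66,0.06,0.3,1],[0,0,0,-0.66,0.08,0.3,1],[0,0,0,-0.66,0.08,0.3,1],[0,0,0,-0.66,0.06,0.3,1]]]' > next.json && python3 steer.py next.json
echo '[[[0,0,0,0,0,0,1]]]' > next.json && python3 steer.py next.json
python3 - <<'E'
from rig import r
from h import *
import pickle
from scipy.spatial.transform import Rotation as Ro
q=r.sense();R0=Ro.from_euler('xyz',q['tcp_rot']);print(q['qpos'].round(3),R0.as_matrix().round(3))
H=np.array([585.8,-294,58]);print((R0.inv().apply(H-q['eef_pos'])-[0,0,5]).round(1))
c=r.camera_params("wrist");cv2.imwrite("pics/w3.png",r.grab_frame("wrist")[:,:,::-1]);print(proj(c,H))
E
```

```text
clock: 3.7
eef_pos: [596.1, -366.3, 134.8]
tcp_rot: [-3.141, -0.78, 1.667]
contact_force: [-0.0, -0.1, -0.5]
opening: 0.998
grasp_force: 0.0
clock: 3.78
eef_pos: [593.6, -365.5, 128.2]
tcp_rot: [-3.13, -0.786, 1.659]
contact_force: [-1.7, 0.9, -1.6]
opening: 0.996
grasp_force: 0.0
[-0.766  0.91   1.159  0.479  1.708 -0.951] [[-0.062  0.995 -0.074]
 [ 0.704  0.096  0.704]
 [ 0.708 -0.008 -0.706]]
[ 1.1 -0.3 95.5]
[[314.36949146 252.20153842]]
```

View pics/w3.png

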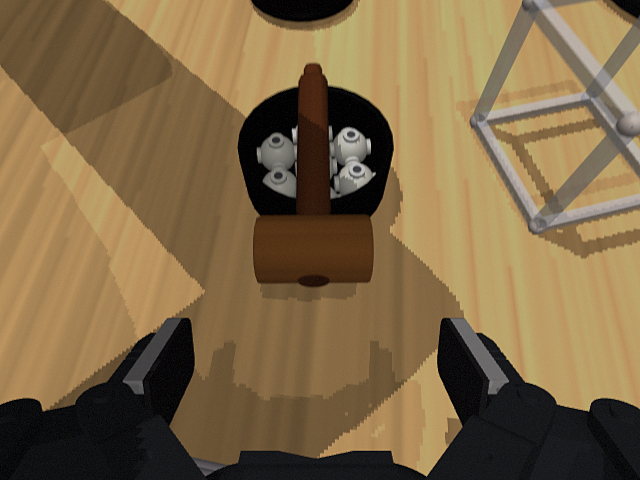

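The head sits centred between the fingers at (313,249) against a predicted (314,252). I advance and close on it.

Scaled: 1 mm is 0.02, 32 mm is 0.64.

```bash
echo '[[[0,0,0,0,0,0.64,1],[0,0,0,0,0,0.64,1],[0,0,0,0.02,0,0.56,1],[0,0,0,0,0,0.08,1],[0,0,0,0,0,0,1]]]' > next.json && python3 steer.py next.json 60
echo '[[[0,0,0,0,0,0,0],[0,0,0,0,0,0,0],[0,0,0,0,0,0,0],[0,0,0,0,0,0,0],[0,0,0,0,0,0,0]]]' > next.json && python3 steer.py next.json
echo '[[[0,0,0,0,0,0,0],[0,0,0,0,0,0,0],[0,0,0,0,0,0,0]]]' > next.json && python3 steer.py next.json
```

```text
clock: 4.25
eef_pos: [589.0, -296.4, 70.3]
tcp_rot: [-3.141, -0.783, 1.67]
contact_force: [-0.4, -0.3, 0.8]
opening: 0.998
grasp_force: 0.0
clock: 4.67
eef_pos: [589.7, -299.8, 70.7]
tcp_rot: [3.137, -0.783, 1.669]
contact_force: [1.1, -2.1, 8.1]
opening: 0.711
grasp_force: 65.5
clock: 4.92
eef_pos: [589.7, -299.9, 70.7]
tcp_rot: [3.137, -0.783, 1.669]
contact_force: [0.7, -2.0, 7.2]
opening: 0.713
grasp_force: 65.5
```

Scaled: -25 mm is -0.5, 25 mm is 0.5.

```bash
echo '[[[0,0,0,0.1,0,-0.1,0],[0,0,0,0.2,0,-0.2,0],[0,0,0,0.4,0,-0.4,0],[0,0,0,0.5,0,-0.5,0],[0,0,0,0,0,0,0]]]' > next.json && python3 steer.py next.json
echo '[[[0,0,0,0,0,0,0]]]' > next.json && python3 steer.py next.json
python3 - <<'E'
from rig import r
from h import *
from scipy.spatial.transform import Rotation as Ro
q=r.sense();R0=Ro.from_euler('xyz',q['tcp_rot']);print(q['eef_pos'],q['qpos'].round(3),R0.as_matrix().round(3))
c=r.camera_params("wrist");cv2.imwrite("pics/w4.png",r.grab_frame("wrist")[:,:,::-1])
for d in((0,0,5),(-8,0,5),(0,0,0)):print(d,proj(c,R0.apply(d)+q['eef_pos']))
E
```

```text
clock: 5.33
eef_pos: [590.9, -300.2, 161.1]
tcp_rot: [3.132, -0.778, 1.674]
contact_force: [1.5, -1.8, 0.1]
opening: 0.714
grasp_force: 64.7
clock: 5.42
eef_pos: [589.7, -299.6, 156.7]
tcp_rot: [3.136, -0.78, 1.671]
contact_force: [0.2, -0.2, -1.4]
opening: 0.712
grasp_force: 64.7
[ 589.69100425 -299.57070823  156.74477079] [-0.711  0.805  1.302  0.511  1.643 -0.935] [[-0.071  0.995 -0.065]
 [ 0.708  0.097  0.7  ]
 [ 0.703  0.004 -0.711]]
(0, 0, 5) [[314.47990748 346.74154435]]
(-8, 0, 5) [[314.49174523 366.86513445]]
(0, 0, 0) [[314.44600743 354.90652417]]
```

View pics/w4.png

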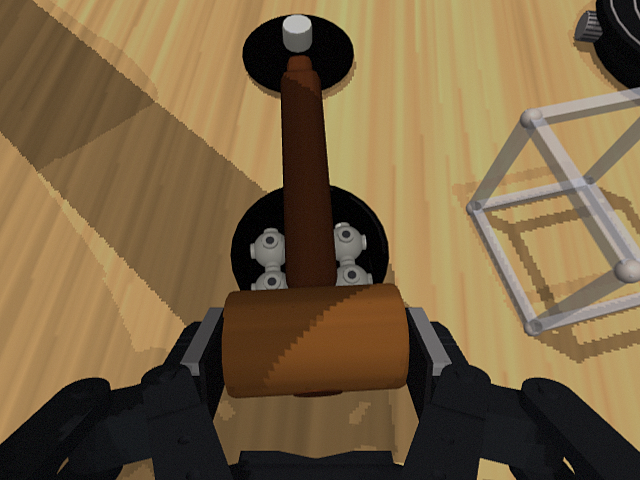

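The mallet is held: head at (315,341), butt at (300,58). I work out the mallet's pose in the tool frame, then the hanging pose.

```bash
cat >> h.py <<'E'
from scipy.spatial.transform import Rotation as Ro
from scipy.optimize import least_squares
E
python3 - <<'E'
from rig import r
from h import *
q=r.sense();R0=Ro.from_euler('xyz',q['tcp_rot']);p0=q['eef_pos'];c=r.camera_params("wrist")
for h in((-4,0,13),(0,0,6)):
    def dv(a):return np.array([np.cos(a[0])*np.cos(a[1]),np.sin(a[1]),np.sin(a[0])*np.cos(a[1])])
    f=lambda a:(proj(c,R0.apply(np.array(h)+145*dv(a))+p0)[0]-[300,58])
    s=least_squares(f,[.78,0]);print(h,s.x,s.cost,dv(s.x).round(3),"world dir",R0.apply(dv(s.x)).round(3),proj(c,R0.apply(h)+p0))
t,s=r.camera_params("top"),r.camera_params("scene")
for n in("top","scene"):
    im=r.grab_frame(n); u,v=proj(r.camera_params(n),[562,218,150])[0].astype(int);k=cv2.resize(im[v-35:v+35,u-35:u+35],(400,400),interpolation=cv2.INTER_CUBIC);print(n,u-35,v-35)
    cv2.imwrite(f"pics/{n}r.png",k[:,:,::-1])
cv2.imwrite("pics/ring.png",np.hstack([cv2.imread("pics/topr.png"),cv2.imread("pics/scener.png")]))
E
```

```text
(-4, 0, 13) [ 0.74830724 -0.05219725] 1.223618634125787e-21 [ 0.732 -0.052  0.679] world dir [-0.148  0.988  0.033] [[314.51908535 344.50140793]]
(0, 0, 6) [ 0.79065254 -0.05159227] 4.3824820490755014e-23 [ 0.702 -0.052  0.71 ] world dir [-0.148  0.989 -0.009] [[314.47050782 345.19993437]]
top 191 223
scene 365 224
```

View pics/ring.png

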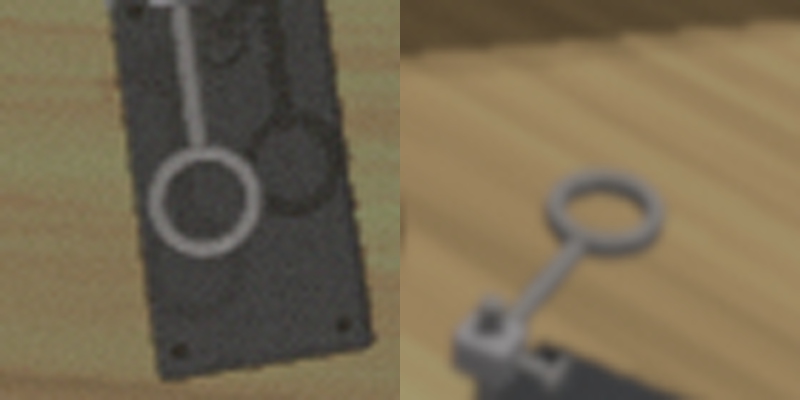

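Ring centre is (226.9,258) in the top view and (400.9,259.7) in the scene view. The arm points away from the robot towards the rod.

Scaled: -29 mm is -0.58, 29 mm is 0.58.

```bash
echo '[[[0,0,0,0.58,0,-0.58,0],[0,0,0,0.58,0,-0.58,0],[0,0,0,0.58,0,-0.58,0],[0,0,0,0.58,0,-0.58,0],[0,0,0,0.44,0,-0.44,0]]]' > next.json && python3 steer.py next.json
cat > g.py <<'E'
from rig import r
from h import *
HT=np.array([-3,0,11.]);D=np.array([.72,-.052,.695]);D/=np.linalg.norm(D)
def goalR(head=np.radians(-21.5)):
    # world: D -> -z, and component of tool z perp. to D -> heading
    e=np.array([0,0,1.])-D[2]*D;e/=np.linalg.norm(e)
    A=np.c_[D,e,np.cross(D,e)];w1=np.array([0,0,-1.]);w2=np.array([np.cos(head),np.sin(head),0])
    return Ro.from_matrix(np.c_[w1,w2,np.cross(w1,w2)]@A.T)
def rep(T):
    q=r.sense();R0=Ro.from_euler('xyz',q['tcp_rot']);p=q['eef_pos']
    H=R0.apply(HT)+p
    print("head",H.round(1),"hdir",R0.apply(D).round(3),"q",q['qpos'].round(2))
    print("rotvec",(R0.inv()*goalR()).as_rotvec().round(3),"head move tool",R0.inv().apply(np.array(T)-H).round(1),"F",q['contact_force'].round(1))
    v=(R0.inv()*goalR()); # tcp move (tool axes) to get head on T after rotation
E
python3 - <<'E'
from g import *
s,t=r.camera_params("scene"),r.camera_params("top")
print(tri([(s,(400.9,259.7)),(t,(226.9,258))]),onz(t,(226.9,258),150),onz(s,(400.9,259.7),150),onz(t,(397,264),50),onz(t,(308,275),42))
rep((560,218,330));print(goalR().as_matrix().round(2))
E
```

```text
clock: 5.98
eef_pos: [588.5, -298.0, 350.7]
tcp_rot: [3.141, -0.784, 1.668]
contact_force: [0.7, 0.4, -0.6]
opening: 0.716
grasp_force: 65.2
(array([561.4, 217.8, 148.5]), [1.5, 1.5]) [562.08934957 216.3774147  150.        ] [561.96552501 219.95500052 150.        ] [ 574.22764214 -208.35332966   50.        ] [539.32925152  21.18188031  42.        ]
head [ 587.9 -292.4  340.8] hdir [-0.149  0.989  0.016] q [-0.71  0.64  1.17  0.54  1.91 -0.78]
rotvec [-0.063 -1.4   -1.152] head move tool [354.   21.7 368.3] F [ 0.7  0.4 -0.6]
[[-0.62  0.41  0.67]
 [ 0.32  0.91 -0.26]
 [-0.72  0.05 -0.69]]
```

```bash
echo '[[[-0.04,-0.93,-0.77,0,0,0,0],[-0.04,-0.93,-0.77,0,0,0,0],[-0.04,-0.93,-0.77,0,0,0,0],[-0.04,-0.93,-0.77,0,0,0,0],[-0.04,-0.93,-0.77,0,0,0,0]]]' > next.json && python3 steer.py next.json
echo '[[[-0.04,-0.93,-0.77,0,0,0,0],[-0.04,-0.93,-0.77,0,0,0,0],[-0.04,-0.93,-0.77,0,0,0,0],[-0.04,-0.93,-0.77,0,0,0,0],[-0.04,-0.93,-0.77,0,0,0,0]]]' > next.json && python3 steer.py next.json
echo '[[[-0.04,-0.93,-0.77,0,0,0,0],[-0.04,-0.93,-0.77,0,0,0,0],[-0.04,-0.93,-0.77,0,0,0,0],[-0.04,-0.93,-0.77,0,0,0,0],[-0.04,-0.93,-0.77,0,0,0,0]]]' > next.json && python3 steer.py next.json
echo '[[[0,0,0,0,0,0,0]]]' > next.json && python3 steer.py next.json
python3 - <<'E'
from g import *
rep((561.5,218,335))
E
```

```text
clock: 6.4
eef_pos: [588.5, -298.2, 347.5]
tcp_rot: [2.921, -0.269, 2.051]
contact_force: [-0.0, 0.8, -1.6]
opening: 0.711
grasp_force: 65.1
clock: 6.82
eef_pos: [588.3, -297.7, 347.7]
tcp_rot: [2.902, 0.275, 2.317]
contact_force: [1.2, 0.4, -0.2]
opening: 0.71
grasp_force: 65.1
clock: 7.23
eef_pos: [587.8, -297.0, 347.1]
tcp_rot: [3.062, 0.787, 2.659]
contact_force: [1.3, 2.1, -1.0]
opening: 0.713
grasp_force: 65.1
clock: 7.32
eef_pos: [586.1, -295.8, 344.1]
tcp_rot: [3.062, 0.781, 2.662]
contact_force: [-1.0, 1.0, -2.3]
opening: 0.712
grasp_force: 65.1
head [ 595.2 -299.6  338.4] hdir [-0.017  0.012 -1.   ] q [-0.52  0.05  2.03  0.37  0.31 -1.96]
rotvec [ 0.004 -0.02  -0.002] head move tool [ 193.2  457.  -151. ] F [-1.   1.  -2.3]
```

```bash
sed -i 's/-21.5/0/' g.py; echo '[[[-0.68,0,-0.65,0,0,0,0],[-0.68,0,-0.65,0,0,0,0],[-0.68,0,-0.65,0,0,0,0],[-0.68,0,-0.65,0,0,0,0],[0,0,0,0,0,0,0]]]' > next.json && python3 steer.py next.json
python3 - <<'E'
from g import *
rep((561.5,218,335))
E
```

```text
clock: 7.73
eef_pos: [587.3, -298.5, 344.9]
tcp_rot: [3.046, 0.785, 2.915]
contact_force: [0.1, -1.3, -0.3]
opening: 0.714
grasp_force: 65.2
head [ 597.1 -299.7  339.3] hdir [-0.013  0.018 -1.   ] q [-0.66  0.09  1.99  0.86  0.53 -2.68]
rotvec [-0.067 -0.009 -0.087] head move tool [109.9 504.1 -56. ] F [ 0.1 -1.3 -0.3]
```

```bash
echo '[[[0,0,0,0.168,0.776,-0.086,0],[0,0,0,0.168,0.776,-0.086,0],[0,0,0,0.168,0.776,-0.086,0],[0,0,0,0.168,0.776,-0.086,0],[0,0,0,0.168,0.776,-0.086,0]]]' > next.json && python3 steer.py next.json
echo '[[[0,0,0,0.168,0.776,-0.086,0],[0,0,0,0.168,0.776,-0.086,0],[0,0,0,0.168,0.776,-0.086,0],[0,0,0,0.168,0.776,-0.086,0],[0,0,0,0.168,0.776,-0.086,0]]]' > next.json && python3 steer.py next.json
echo '[[[0,0,0,0.168,0.776,-0.086,0],[0,0,0,0.168,0.776,-0.086,0],[0,0,0,0,0,0,0],[0,0,0,0,0,0,0]]]' > next.json && python3 steer.py next.json
python3 - <<'E'
from g import *
rep((561.5,218,335))
E
```

```text
clock: 8.15
eef_pos: [574.9, -113.2, 342.6]
tcp_rot: [3.044, 0.783, 2.904]
contact_force: [-0.1, -0.6, -1.4]
opening: 0.714
grasp_force: 65.3
clock: 8.57
eef_pos: [567.8, -4.3, 338.4]
tcp_rot: [3.048, 0.768, 2.906]
contact_force: [-0.1, -0.6, -1.3]
opening: 0.713
grasp_force: 65.3
clock: 8.9
eef_pos: [563.9, 53.8, 336.7]
tcp_rot: [3.05, 0.762, 2.914]
contact_force: [-0.2, -0.5, -0.5]
opening: 0.712
grasp_force: 65.3
head [573.6  52.6 330.8] hdir [-0.036  0.02  -0.999] q [ 0.21 -0.09  2.17 -0.6   0.38 -0.69]
rotvec [-0.07  -0.032 -0.091] head move tool [ 32.7 161.1 -22.3] F [-0.2 -0.5 -0.5]
```

```bash
echo '[[[0,0,0,0.13,0.64,-0.088,0],[0,0,0,0.13,0.64,-0.088,0],[0,0,0,0.13,0.64,-0.088,0],[0,0,0,0.13,0.64,-0.088,0],[0,0,0,0.13,0.64,-0.088,0]]]' > next.json && python3 steer.py next.json
echo '[[[-0.7,-0.3,-0.9,0,0,0,0],[0,0,0,0,0,0,0],[0,0,0,0,0,0,0]]]' > next.json && python3 steer.py next.json
python3 - <<'E'
from g import *
rep((561.5,218,335))
for n in("top","scene"):
    im=r.grab_frame(n); u,v=proj(r.camera_params(n),[562,218,200])[0].astype(int);k=cv2.resize(im[v-60:v+60,u-50:u+50],(400,480),interpolation=cv2.INTER_CUBIC);print(n,u-50,v-60)
    cv2.imwrite(f"pics/{n}r2.png",k[:,:,::-1])
q=r.sense();R0=Ro.from_euler('xyz',q['tcp_rot']);H=R0.apply(HT)+q['eef_pos'];B=H+145*R0.apply(D)
for n in("top","scene"):print(n,proj(r.camera_params(n),[H,B]).round(1))
cv2.imwrite("pics/ring2.png",np.hstack([cv2.imread("pics/topr2.png"),cv2.imread("pics/scener2.png")]))
E
```

```text
clock: 9.32
eef_pos: [551.8, 216.3, 340.4]
tcp_rot: [3.05, 0.763, 2.91]
contact_force: [0.5, -0.4, -0.5]
opening: 0.716
grasp_force: 65.4
clock: 9.57
eef_pos: [551.2, 214.4, 339.2]
tcp_rot: [3.069, 0.797, 3.034]
contact_force: [-1.1, 0.1, -0.3]
opening: 0.712
grasp_force: 65.5
head [561.2 214.1 333.7] hdir [-0.004 -0.001 -1.   ] q [ 0.59 -0.02  2.12 -0.92  0.53 -0.21]
rotvec [-0.005 -0.004 -0.003] head move tool [-0.8  4.  -0.7] F [-1.1  0.1 -0.3]
top 173 194
scene 351 182
top [[215.  245.2]
 [225.6 256. ]]
scene [[405.5 191.2]
 [400.3 245. ]]
```

View pics/ring2.png

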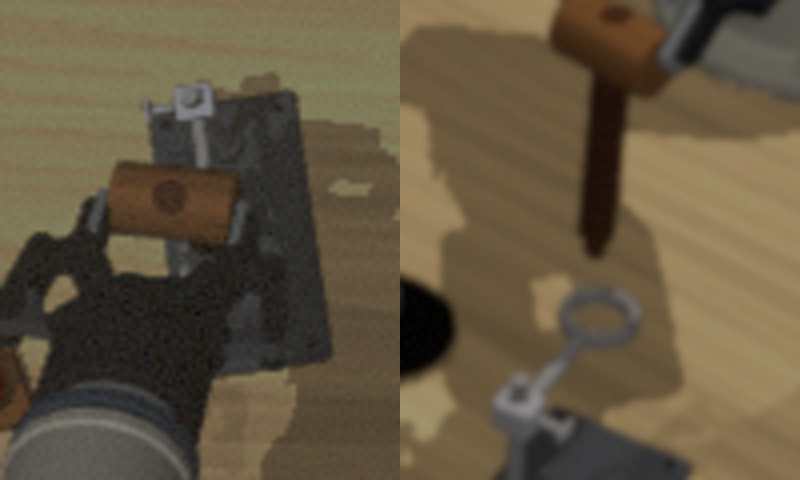

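The butt shows at scene (400.2,245.3), matching the prediction of (400.3,245.0), and the handle is vertical. I centre it and start down.

Scaled: 4 mm is 0.08, 14 mm is 0.28.

```bash
echo '[[[0,0,0,-0.02,0.08,-0.02,0],[0,0,0,0,0,0,0],[0,0,0,0.28,0,0.28,0],[0,0,0,0.18,0,0.18,0],[0,0,0,0,0,0,0]]]' > next.json && python3 steer.py next.json
echo '[[[0,0,0,0,0,0,0]]]' > next.json && python3 steer.py next.json
python3 - <<'E'
from g import *
rep((561.5,218,171))
E
```

```text
clock: 10.08
eef_pos: [551.4, 220.3, 306.5]
tcp_rot: [3.073, 0.796, 3.04]
contact_force: [-1.1, -0.7, -0.8]
opening: 0.711
grasp_force: 65.4
clock: 10.17
eef_pos: [552.1, 220.9, 308.6]
tcp_rot: [3.072, 0.798, 3.04]
contact_force: [0.1, 0.0, -0.3]
opening: 0.716
grasp_force: 65.4
head [562.1 220.6 303.1] hdir [-0.004 -0.003 -1.   ] q [ 0.6   0.03  2.15 -1.05  0.49 -0.07]
rotvec [-0.003 -0.004  0.001] head move tool [94.8 -9.1 91.6] F [ 0.1  0.  -0.3]
```

```bash
sed -i 's/radians(0)/radians(14)/' g.py; echo '[[[-0.6,0.05,-0.57,0,0,0,0],[-0.6,0.05,-0.57,0,0,0,0],[-0.6,0.05,-0.57,0,0,0,0],[0,0,0,0,0,0,0],[0,0,0,0,0,0,0]]]' > next.json && python3 steer.py next.json
python3 - <<'E'
from g import *
rep((561.5,218,171))
E
```

```text
clock: 10.58
eef_pos: [552.0, 220.6, 309.1]
tcp_rot: [3.064, 0.793, -3.032]
contact_force: [0.3, -0.2, -0.8]
opening: 0.709
grasp_force: 65.4
head [561.8 222.6 303.5] hdir [-0.009  0.001 -1.   ] q [ 0.48 -0.01  2.18 -0.78  0.26 -0.55]
rotvec [-0.02  -0.007 -0.022] head move tool [ 94.9 -11.6  91.8] F [ 0.3 -0.2 -0.8]
```

Scaled: -4.5 mm is -0.09, -1 mm is -0.02.

```bash
echo '[[[0,0,0,0,-0.09,0,0],[0,0,0,0,0,0,0],[0,0,0,0.28,-0.02,0.28,0],[0,0,0,0.28,-0.02,0.28,0],[0,0,0,0,0,0,0]]]' > next.json && python3 steer.py next.json
python3 - <<'E'
from g import *
rep((561.5,218,171))
E
```

```text
clock: 11.0
eef_pos: [551.8, 216.7, 270.1]
tcp_rot: [3.069, 0.79, -3.026]
contact_force: [-0.8, -1.5, -1.1]
opening: 0.718
grasp_force: 65.4
head [561.5 218.6 264.5] hdir [-0.011 -0.003 -1.   ] q [ 0.47  0.06  2.22 -1.12  0.2  -0.2 ]
rotvec [-0.02  -0.01  -0.018] head move tool [66.5 -5.4 65.5] F [-0.8 -1.5 -1.1]
```

The wrist nears a singularity and the joint 4 limit at this heading. I back the handle out and turn the tool sideways to heading -45°, where the forearm stays flat and the fingers clear the ring's arm.

Units first: shifts go in units of 50 mm and turns go in units of 0.1 rad. So -14 mm is -0.28, 1 mm is 0.02.

```bash
sed -i 's/radians(14)/radians(-45)/' g.py; echo '[[[0,0,0,-0.28,0.02,-0.28,0],[0,0,0,-0.5,0.04,-0.5,0],[0,0,0,-0.2,0.02,-0.2,0],[0,0,0,0,0,0,0],[0,0,0,0,0,0,0]]]' > next.json && python3 steer.py next.json
python3 - <<'E'
from g import *
rep((561.5,218,171))
E
echo '[[[0.8,-0.09,0.78,0,0,0,0],[0.8,-0.09,0.78,0,0,0,0],[0.8,-0.09,0.78,0,0,0,0],[0.8,-0.09,0.78,0,0,0,0],[0.8,-0.09,0.78,0,0,0,0]]]' > next.json && python3 steer.py next.json
python3 - <<'E'
from g import *
rep((561.5,218,171))
E
```

```text
clock: 11.42
eef_pos: [553.6, 216.6, 328.9]
tcp_rot: [3.07, 0.797, -3.029]
contact_force: [0.3, -0.1, -1.8]
opening: 0.713
grasp_force: 65.4
head [563.4 218.5 323.4] hdir [-0.004 -0.002 -1.   ] q [ 0.47 -0.04  2.16 -0.67  0.3  -0.67]
rotvec [ 0.716 -0.055  0.696] head move tool [110.4  -7.9 104.9] F [ 0.3 -0.1 -1.8]
clock: 11.83
eef_pos: [550.9, 215.8, 323.9]
tcp_rot: [3.076, 0.8, 2.782]
contact_force: [0.5, -0.3, -0.8]
opening: 0.71
grasp_force: 65.5
head [560.5 213.  318.4] hdir [-0.004 -0.005 -1.   ] q [ 0.7   0.08  2.06 -1.01  0.77  0.13]
rotvec [ 0.371 -0.028  0.368] head move tool [106.3  -1.7 102.3] F [ 0.5 -0.3 -0.8]
```

Scaled: 0.076 rad is 0.76.

```bash
echo '[[[0.76,-0.06,0.75,0,0,0,0],[0.76,-0.06,0.75,0,0,0,0],[0.76,-0.06,0.75,0,0,0,0],[0.76,-0.06,0.75,0,0,0,0],[0.76,-0.06,0.75,0,0,0,0]]]' > next.json && python3 steer.py next.json
echo '[[[0,0,0,0,0,0,0],[0,0,0,0,0,0,0]]]' > next.json && python3 steer.py next.json
python3 - <<'E'
from g import *
rep((561.5,218,171))
E
```

```text
clock: 12.25
eef_pos: [550.9, 216.6, 323.4]
tcp_rot: [3.07, 0.803, 2.244]
contact_force: [0.8, -0.3, -0.5]
opening: 0.714
grasp_force: 65.5
clock: 12.42
eef_pos: [551.8, 216.7, 323.2]
tcp_rot: [3.07, 0.803, 2.253]
contact_force: [0.2, -0.3, -0.2]
opening: 0.713
grasp_force: 65.4
head [558.7 209.4 317.7] hdir [-0.001 -0.002 -1.   ] q [ 0.77  0.26  1.83 -0.88  1.21  0.46]
rotvec [-0.004  0.001  0.   ] head move tool [108.9   0.6  98.7] F [ 0.2 -0.3 -0.2]
```

```bash
python3 - <<'E'
from g import *
q=r.sense();R0=Ro.from_euler('xyz',q['tcp_rot']);print(R0.inv().apply([[0,0,-1],[2.8,8.6,0]]).round(3))
E
```

```text
[[ 0.719 -0.049  0.693]
 [ 3.414  7.825 -2.985]]
```

Scaled: 17 mm is 0.34, 16.5 mm is 0.33.

```bash
echo '[[[0,0,0,0.068,0.156,-0.06,0],[0,0,0,0,0,0,0],[0,0,0,0.34,-0.024,0.33,0],[0,0,0,0,0,0,0],[0,0,0,0,0,0,0]]]' > next.json && python3 steer.py next.json
python3 - <<'E'
from g import *
rep((561.5,218,171))
q=r.sense();R0=Ro.from_euler('xyz',q['tcp_rot']);H=R0.apply(HT)+q['eef_pos'];B=H+145*R0.apply(D)
for n in("top","scene"):
    c=r.camera_params(n);u,v=proj(c,[562,218,190])[0].astype(int);im=r.grab_frame(n);k=cv2.resize(im[v-50:v+50,u-40:u+40],(400,500),interpolation=cv2.INTER_CUBIC);print(n,u-40,v-50,proj(c,[H,B]).round(1))
    cv2.imwrite(f"pics/{n}r3.png",k[:,:,::-1])
cv2.imwrite("pics/ring3.png",np.hstack([cv2.imread("pics/topr3.png"),cv2.imread("pics/scener3.png")]))
E
```

```text
clock: 12.83
eef_pos: [553.8, 224.0, 300.4]
tcp_rot: [3.071, 0.803, 2.251]
contact_force: [0.2, -0.6, -0.3]
opening: 0.713
grasp_force: 65.3
head [560.7 216.7 294.9] hdir [-0.002 -0.002 -1.   ] q [ 0.78  0.3   1.84 -0.89  1.19  0.5 ]
rotvec [-0.005  0.001 -0.001] head move tool [89.5 -4.6 85.6] F [ 0.2 -0.6 -0.3]
top 183 205 [[216.7 248.9]
 [226.9 258.7]]
scene 361 195 [[405.3 207. ]
 [400.1 258.7]]
```

View pics/ring3.png

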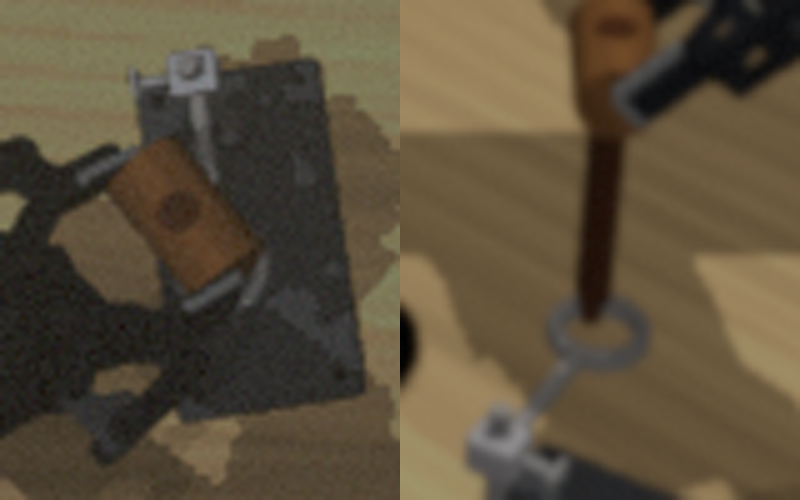

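The butt is at ring-top height and centred, at scene (399.6,258.6) against the ring at (400.6,260). I go down, watching the force.

Scaled: 11 mm is 0.22, -0.4 mm is -0.008.

```bash
echo '[[[0,0,0,0.22,-0.008,0.22,0],[0,0,0,0.22,-0.008,0.22,0],[0,0,0,0.22,-0.008,0.22,0],[0,0,0,0,0,0,0]]]' > next.json && python3 steer.py next.json
python3 - <<'E'
from g import *
rep((561.5,218,171))
E
```

```text
clock: 13.27
eef_pos: [555.7, 225.0, 252.8]
tcp_rot: [3.069, 0.801, 2.249]
contact_force: [-0.3, 2.4, -1.8]
opening: 0.708
grasp_force: 65.2
head [562.6 217.8 247.3] hdir [-0.001 -0.    -1.   ] q [ 0.78  0.36  1.87 -0.92  1.13  0.58]
rotvec [-0.004 -0.    -0.002] head move tool [55.4 -4.5 52.3] F [-0.3  2.4 -1.8]
```

Scaled: 14 mm is 0.28, 13 mm is 0.26.

```bash
echo '[[[0,0,0,0.28,-0.024,0.26,0],[0,0,0,0.28,-0.024,0.26,0],[0,0,0,0.28,-0.024,0.26,0],[0,0,0,0,0,0,0],[0,0,0,0,0,0,0]]]' > next.json && python3 steer.py next.json
python3 - <<'E'
from g import *
rep((561.5,218,169))
E
```

```text
clock: 13.68
eef_pos: [555.0, 225.8, 197.5]
tcp_rot: [3.068, 0.802, 2.248]
contact_force: [0.1, 3.0, -1.4]
opening: 0.714
grasp_force: 65.4
head [561.9 218.5 192. ] hdir [-0.    -0.001 -1.   ] q [ 0.78  0.44  1.91 -0.97  1.06  0.69]
rotvec [-0.004  0.001 -0.003] head move tool [16.5 -1.8 16. ] F [ 0.1  3.  -1.4]
```

Scaled: 6 mm is 0.12, 5 mm is 0.1.

```bash
echo '[[[0,0,0,0.12,-0.012,0.12,0],[0,0,0,0.1,-0.012,0.1,0],[0,0,0,0,0,0,0],[0,0,0,0,0,0,0]]]' > next.json && python3 steer.py next.json
echo '[[[0,0,0,0.04,0,0.04,0],[0,0,0,0,0,0,0],[0,0,0,0,0,0,0]]]' > next.json && python3 steer.py next.json
echo '[[[0,0,0,0.04,0,0.04,0],[0,0,0,0,0,0,0],[0,0,0,0,0,0,0]]]' > next.json && python3 steer.py next.json
```

```text
clock: 14.02
eef_pos: [555.2, 225.7, 181.4]
tcp_rot: [3.065, 0.801, 2.247]
contact_force: [2.8, 4.3, -3.1]
opening: 0.716
grasp_force: 65.2
clock: 14.27
eef_pos: [555.4, 225.7, 178.7]
tcp_rot: [3.065, 0.802, 2.246]
contact_force: [2.5, 6.0, -1.2]
opening: 0.714
grasp_force: 65.5
clock: 14.52
eef_pos: [555.8, 225.6, 177.7]
tcp_rot: [3.063, 0.804, 2.245]
contact_force: [-5.2, 5.9, 13.7]
opening: 0.713
grasp_force: 66.8
```

Upward contact of 14 N: the head is on the ring. I open the fingers and retreat along the tool axis.

```bash
echo '[[[0,0,0,-0.02,0,-0.02,0],[0,0,0,0,0,0,0.78],[0,0,0,0,0,0,0.85],[0,0,0,0,0,0,1],[0,0,0,0,0,0,1]]]' > next.json && python3 steer.py next.json
echo '[[[0,0,0,0,0,0,1],[0,0,0,0,0,0,1]]]' > next.json && python3 steer.py next.json
echo '[[[0,0,0,0,0,-0.2,1],[0,0,0,0,0,-0.3,1],[0,0,0,0,0,-0.5,1],[0,0,0,0,0,-0.8,1],[0,0,0,0,0,-0.8,1]]]' > next.json && python3 steer.py next.json
python3 - <<'E'
from g import *
print(r.sense()['qpos'].round(2))
for n in("top","scene"):
    c=r.camera_params(n);u,v=proj(c,[562,218,150])[0].astype(int);im=r.grab_frame(n);k=cv2.resize(im[v-50:v+50,u-40:u+40],(400,500),interpolation=cv2.INTER_CUBIC)
    print(n,u-40,v-50,proj(c,[[562,218,169],[562,218,24],[562,218,150]]).round(1))
    cv2.imwrite(f"pics/{n}r3.png",k[:,:,::-1])
cv2.imwrite("pics/ring4.png",np.hstack([cv2.imread("pics/topr3.png"),cv2.imread("pics/scener3.png")]))
E
```

```text
clock: 14.93
eef_pos: [554.5, 224.1, 176.7]
tcp_rot: [3.069, 0.803, 2.248]
contact_force: [-0.1, -0.2, 0.1]
opening: 0.998
grasp_force: 0.0
clock: 15.1
eef_pos: [554.7, 224.5, 176.8]
tcp_rot: [3.068, 0.802, 2.248]
contact_force: [0.4, -0.8, -1.0]
opening: 1.002
grasp_force: 0.0
clock: 15.52
eef_pos: [487.3, 292.0, 268.4]
tcp_rot: [3.07, 0.802, 2.248]
contact_force: [0.3, 0.8, 1.3]
opening: 0.993
grasp_force: 0.0
[ 0.95  0.35  1.85 -0.84  1.26  0.64]
top 186 208 [[225.  256.9]
 [233.2 264.8]
 [226.2 258. ]]
scene 360 209 [[400.9 252.9]
 [396.2 298.8]
 [400.2 259.3]]
```

View pics/ring4.png

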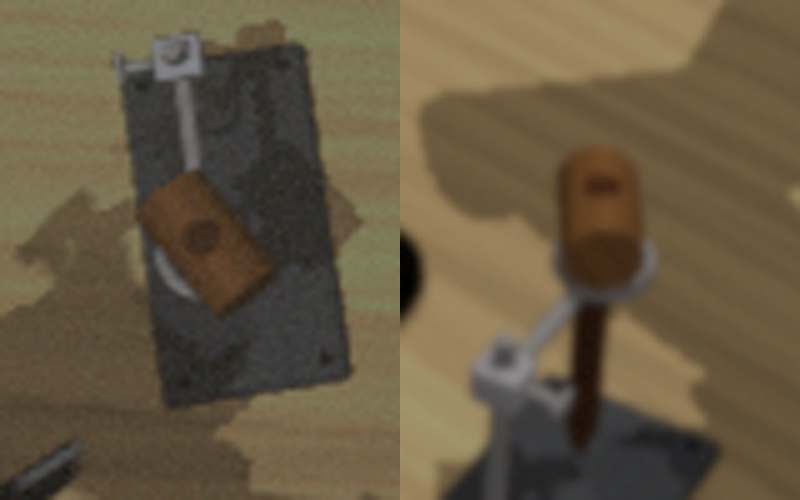

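The mallet hangs in the ring: head at top-view crop (205,240), handle straight down through the ring. My picture viewings are used up, so the lid and the rim will be located numerically by segmentation in the wrist images.

```bash
cat > v.py <<'E'
from rig import r
from h import *
def rv(yaw,P):
    q=r.sense();R0=Ro.from_euler('xyz',q['tcp_rot']);print(q['clock'],q['eef_pos'].round(1),q['qpos'].round(2))
    print("rotvec",(R0.inv()*Ro.from_euler('xyz',[np.pi,0,yaw])).as_rotvec().round(3),"move",R0.inv().apply(np.array(P)-q['eef_pos']).round(1))
E
echo '[[[0,0,0,-0.3,0,-0.3,1],[0,0,0,-0.4,0,-0.4,1],[0,0,0,-0.4,0,-0.4,1],[0,0,0,0,0,0,1]]]' > next.json && python3 steer.py next.json
python3 - <<'E'
from v import *
rv(np.pi/2,(539,60,305))
E
```

```text
clock: 15.95
eef_pos: [485.6, 291.4, 350.5]
tcp_rot: [3.057, 0.801, 2.241]
contact_force: [1.4, 0.2, 0.6]
opening: 0.998
grasp_force: 0.0
15.95 [485.6 291.4 350.5] [ 0.95  0.25  1.78 -0.81  1.37  0.53]
rotvec [0.345 0.745 0.667] move [-116.6 -117.1  176.6]
```

```bash
echo '[[[0,0,0,-0.38,-0.4,0.58,1],[0,0,0,-0.38,-0.4,0.58,1],[0,0,0,-0.38,-0.4,0.58,1],[0,0,0,-0.4,-0.38,0.58,1],[0,0,0,-0.4,-0.38,0.6,1]]]' > next.json && python3 steer.py next.json
echo '[[[0,0,0,-0.4,-0.38,0.6,1],[0.38,0.83,0.74,0,0,0,1],[0.38,0.83,0.74,0,0,0,1],[0.38,0.83,0.74,0,0,0,1],[0.38,0.83,0.74,0,0,0,1]]]' > next.json && python3 steer.py next.json
echo '[[[0.38,0.83,0.74,0,0,0,1],[0.38,0.83,0.74,0,0,0,1],[0.38,0.83,0.74,0,0,0,1],[0.38,0.83,0.74,0,0,0,1],[0.38,0.83,0.74,0,0,0,1]]]' > next.json && python3 steer.py next.json
echo '[[[0,0,0,0,0,0,1],[0,0,0,0,0,0,1]]]' > next.json && python3 steer.py next.json
python3 - <<'E'
from v import *
rv(np.pi/2,(539,60,305))
E
```

```text
clock: 16.37
eef_pos: [527.8, 96.0, 308.1]
tcp_rot: [3.067, 0.802, 2.248]
contact_force: [1.1, -0.5, -0.3]
opening: 1.002
grasp_force: 0.0
clock: 16.78
eef_pos: [537.9, 59.1, 301.5]
tcp_rot: [3.029, 0.436, 1.921]
contact_force: [0.1, -0.6, 0.1]
opening: 0.998
grasp_force: 0.0
clock: 17.2
eef_pos: [538.2, 59.1, 301.7]
tcp_rot: [-3.138, -0.003, 1.569]
contact_force: [0.3, -0.4, -0.4]
opening: 1.004
grasp_force: 0.0
clock: 17.37
eef_pos: [538.0, 57.5, 300.7]
tcp_rot: [-3.139, 0.004, 1.572]
contact_force: [0.4, -0.2, -0.5]
opening: 0.998
grasp_force: 0.0
17.3667 [538.   57.5 300.7] [ 0.11  0.18  1.76 -0.    1.21  0.11]
rotvec [-0.003  0.004  0.001] move [ 2.5  1.  -4.3]
```

```bash
cat >> v.py <<'E'
def hull(c,x,y,rings):
    a=np.linspace(0,2*np.pi,60);P=np.vstack([np.c_[x+R*np.cos(a),y+R*np.sin(a),0*a+z] for R,z in rings])
    return cv2.convexHull(proj(c,P).astype(np.float32))
def cen(h):
    m=cv2.moments(h);return np.array([m['m10'],m['m01']])/m['m00'],m['m00']
def blob(mask,uv):
    n,l,s,ce=cv2.connectedComponentsWithStats(mask.astype(np.uint8))
    i=min((k for k in range(1,n) if s[k,4]>40),key=lambda k:np.hypot(*(ce[k]-uv)));return l==i
def fit(obs,rings,x0):  # obs: (cam, centroid); solve x,y,(dz)
    f=lambda p:np.concatenate([cen(hull(c,p[0],p[1],[(R,z+(p[2] if len(p)>2 else 0)) for R,z in rings]))[0]-u for c,u in obs])
    s=least_squares(f,x0);return s.x.round(2),np.abs(s.fun).max().round(2)
KN=[(14,42),(14,20)]
def look_knob(save,rings=KN,guess=(539,22)):
    import pickle
    c=r.camera_params("wrist");im=r.grab_frame("wrist");cv2.imwrite(f"pics/{save}.png",im[:,:,::-1])
    h0=hull(c,*guess,rings);u0,a0=cen(h0)
    hsv=cv2.cvtColor(im,cv2.COLOR_RGB2HSV)
    w=blob((hsv[:,:,2]>95)&(hsv[:,:,1]<60),u0)
    cs,_=cv2.findContours(w.astype(np.uint8),0,1);k=cv2.convexHull(np.vstack(cs))
    uc=np.argwhere(w).mean(0)[::-1]
    print(save,"pred",u0.round(1),round(a0),"blob",uc.round(1),w.sum(),"hullarea",cv2.contourArea(k),cv2.boundingRect(k),cv2.boundingRect(h0))
    pickle.dump((c,uc),open(save+".pkl","wb"));return c,uc
E
python3 - <<'E'
from v import *
o=look_knob("k1");print(fit([o],KN,[539,22]))
E
echo '[[[0,0,0,-0.8,0,0,1],[0,0,0,-0.4,0,0,1],[0,0,0,0,0,0,1],[0,0,0,0,0,0,1]]]' > next.json && python3 steer.py next.json
python3 - <<'E'
from v import *
import pickle
a=pickle.load(open("k1.pkl","rb"));o=look_knob("k2");print(fit([o],KN,[539,22]),fit([a,o],KN,[539,22,0]))
E
```

```text
k1 pred [316.8 228.4] 820 blob [319.7 229.3] 607 hullarea 589.0 (306, 216, 29, 28) (301, 211, 31, 35)
(array([541.79,  21.7 ]), np.float64(0.52))
clock: 17.75
eef_pos: [537.6, -1.3, 300.9]
tcp_rot: [-3.139, 0.004, 1.573]
contact_force: [-0.1, -0.2, -0.5]
opening: 1.0
grasp_force: 0.0
k2 pred [317.5 167.2] 831 blob [320.7 166.2] 718 hullarea 692.5 (307, 151, 29, 31) (301, 150, 33, 34)
(array([541.95,  22.87]), np.float64(0.0)) (array([541.71,  22.05,   0.  ]), np.float64(0.9))
```

```bash
python3 - <<'E'
from v import *
import pickle
for th in(50,65,80):
  O=[]
  for n in("k1","k2"):
    c,u=pickle.load(open(n+".pkl","rb"));im=cv2.imread(f"pics/{n}.png");hsv=cv2.cvtColor(im,cv2.COLOR_BGR2HSV)
    w=blob((hsv[:,:,2]>th),u);k=np.argwhere(w);O.append((c,k.mean(0)[::-1]));print(th,n,w.sum(),k.min(0),k.max(0))
  print(fit(O[:1],KN,[540,22]),fit(O[1:],KN,[540,22]),fit(O,KN,[540,22,0]))
# disc
  D=[(55,15),(55,8)];O=[]
  for n in("k1","k2"):
    c,u=pickle.load(open(n+".pkl","rb"));im=cv2.imread(f"pics/{n}.png");g=im.max(2)
    u0,a0=cen(hull(c,541,22,D))
    w=blob(g<40,u0);cs,_=cv2.findContours(w.astype(np.uint8),0,1);k=cv2.convexHull(np.vstack(cs));O.append((c,cen(k)[0]))
    if th==50:print("disc",n,cen(k),u0,a0,cv2.boundingRect(k),cv2.boundingRect(hull(c,541,22,D)))
  if th==50:print(fit(O[:1],D,[540,22]),fit(O[1:],D,[540,22]),fit(O,D,[540,22,0]))
v=cv2.imread("pics/k2.png").max(2);print(v[166,290:345:2])
E
```

```text
50 k1 758 [211 306] [243 334]
50 k2 790 [149 306] [181 336]
(array([541.83,  23.12]), np.float64(0.0)) (array([541.82,  23.6 ]), np.float64(0.0)) (array([541.79,  23.25,   0.  ]), np.float64(0.39))
disc k1 (array([319.76486829, 219.4582867 ]), 8934.0) [318.83632251 221.07940331] 9231.278910628986 (266, 167, 109, 106) (263, 167, 111, 108)
disc k2 (array([320.53829441, 160.07385644]), 10125.5) [319.564051   162.06536613] 10421.481740345014 (264, 103, 114, 115) (262, 104, 115, 116)
(array([541.89,  23.4 ]), np.float64(0.28)) (array([541.92,  23.89]), np.float64(0.0)) (array([541.93,  23.8 ,   0.  ]), np.float64(0.11))
65 k1 730 [212 306] [243 334]
65 k2 774 [150 306] [181 335]
(array([541.65,  22.84]), np.float64(0.0)) (array([541.75,  23.85]), np.float64(0.45)) (array([541.73,  23.22,   0.  ]), np.float64(0.38))
80 k1 665 [212 306] [243 334]
80 k2 740 [150 306] [181 335]
(array([541.45,  21.94]), np.float64(0.02)) (array([541.87,  23.15]), np.float64(0.0)) (array([541.83,  22.25,   0.  ]), np.float64(0.98))
[ 18  22  20  15  21  19  23   4  67 183 179 178 180 179 179 178 180 179
 180 178 177 176 177  52   3   2  17  14]
```

The disc and the knob agree in both views: the lid is at (541.8, 23.6), with heights consistent with 42/15. Descending to it.

Scaled: 40 mm is 0.8, 9 mm is 0.18.

```bash
echo '[[[0,0,0,0.16,0.028,0.8,1],[0,0,0,0.16,0.028,0.8,1],[0,0,0,0.18,0.028,0.8,1],[0,0,0,0,0,0.8,1],[0,0,0,0,0,0.8,1]]]' > next.json && python3 steer.py next.json
echo '[[[0,0,0,0,0,0.4,1],[0,0,0,0,0,0,1],[0,0,0,0,0,0,1]]]' > next.json && python3 steer.py next.json 40
python3 - <<'E'
from v import *
rv(np.pi/2,(541.8,23.6,40))
E
```

```text
clock: 18.22
eef_pos: [541.4, 25.0, 99.6]
tcp_rot: [-3.14, 0.003, 1.575]
contact_force: [0.8, -0.7, 0.4]
opening: 0.999
grasp_force: 0.0
clock: 18.47
eef_pos: [540.9, 24.1, 80.4]
tcp_rot: [-3.136, 0.003, 1.574]
contact_force: [0.8, -0.2, 0.6]
opening: 1.0
grasp_force: 0.0
18.4667 [540.9  24.1  80.4] [ 0.04  0.46  1.94 -0.    0.75  0.04]
rotvec [-0.005  0.003  0.003] move [-0.4  1.1 40.4]
```

Scaled: 20 mm is 0.4, 14 mm is 0.28, 0.003 rad is 0.03.

```bash
echo '[[[-0.04,0.03,0,-0.008,0.016,0.4,1],[0,0,0,0,0,0.28,1],[0,0,0,0,0,0.12,1],[0,0,0,0,0,0,1],[0,0,0,0,0,0,1]]]' > next.json && python3 steer.py next.json
echo '[[[0,0,0,0,0,0,0],[0,0,0,0,0,0,0],[0,0,0,0,0,0,0],[0,0,0,0,0,0,0],[0,0,0,0,0,0,0]]]' > next.json && python3 steer.py next.json 40
echo '[[[0,0,0,0,0,0,0],[0,0,0,0,0,0,0],[0,0,0,0,0,0,0],[0,0,0,0,0,0,0],[0,0,0,0,0,0,0]]]' > next.json && python3 steer.py next.json
```

```text
clock: 18.88
eef_pos: [543.3, 22.7, 42.4]
tcp_rot: [3.139, -0.001, 1.572]
contact_force: [0.3, 0.3, -0.8]
opening: 1.0
grasp_force: 0.0
clock: 19.3
eef_pos: [542.6, 22.4, 41.4]
tcp_rot: [3.14, -0.001, 1.572]
contact_force: [-3.0, -0.6, 11.1]
opening: 0.313
grasp_force: 38.9
clock: 19.72
eef_pos: [542.6, 22.4, 41.5]
tcp_rot: [3.14, -0.001, 1.572]
contact_force: [-1.0, -0.7, 5.2]
opening: 0.313
grasp_force: 39.0
```

The knob is gripped. I lift, then carry the lid around behind the box on its -y side so the wrist camera can see the mouth.

```bash
echo '[[[0,0,0,0,0,-0.1,0],[0,0,0,0,0,-0.5,0],[0,0,0,0,0,-0.8,0],[0,0,0,0,0,-0.8,0],[0,0,0,0,0,-0.8,0]]]' > next.json && python3 steer.py next.json
echo '[[[0,0,0,0,0,-0.2,0],[0,0,0,-0.78,0.08,0,0],[0,0,0,-0.8,0.08,0,0],[0,0,0,-0.8,0.1,0,0],[0,0,0,-0.8,0.1,0,0]]]' > next.json && python3 steer.py next.json
echo '[[[0,0,0,-0.8,0.1,0,0],[0,0,0,-0.8,0.1,0,0],[0,0,0,-0.8,0.1,0,0],[0,0,0,-0.8,0.08,0,0],[0,0,0,0,0,0,0]]]' > next.json && python3 steer.py next.json
echo '[[[0,0,0,0,0,0,0],[0,0,0,0,0,0,0],[0,0,0,0,0,0,0]]]' > next.json && python3 steer.py next.json
cat >> v.py <<'E'
BX=[(52,50),(52,0)]
def look_box(save,guess=(578.5,-207),th=40):
    import pickle
    c=r.camera_params("wrist");im=r.grab_frame("wrist");cv2.imwrite(f"pics/{save}.png",im[:,:,::-1])
    h0=hull(c,*guess,BX);u0,a0=cen(h0);x,y,w,h=cv2.boundingRect(h0)
    g=im.max(2)<th;m=np.zeros_like(g);m[max(0,y-15):y+h+15,max(0,x-15):x+w+15]=1
    b=blob(g&m,u0);cs,_=cv2.findContours(b.astype(np.uint8),0,1);k=cv2.convexHull(np.vstack(cs))
    print(save,"pred",u0.round(1),round(a0),(x,y,w,h),"got",cen(k),cv2.boundingRect(k));pickle.dump(c,open(save+".pkl","wb"))
    print(fit([(c,cen(k)[0])],BX,guess))
E
python3 - <<'E'
from v import *
rv(np.pi/2,(578.5,-207,200));look_box("b1")
E
```

```text
clock: 20.13
eef_pos: [541.4, 22.2, 192.4]
tcp_rot: [-3.141, -0.001, 1.572]
contact_force: [1.4, 0.5, -1.5]
opening: 0.311
grasp_force: 39.7
clock: 20.55
eef_pos: [560.0, -138.1, 200.8]
tcp_rot: [3.141, -0.001, 1.573]
contact_force: [0.8, -0.6, -1.7]
opening: 0.31
grasp_force: 39.8
clock: 20.97
eef_pos: [579.7, -303.4, 200.3]
tcp_rot: [3.14, 0.002, 1.568]
contact_force: [-0.1, 1.5, -1.6]
opening: 0.31
grasp_force: 39.8
clock: 21.22
eef_pos: [579.1, -295.5, 200.3]
tcp_rot: [-3.141, -0.002, 1.573]
contact_force: [0.4, -0.1, -1.6]
opening: 0.315
grasp_force: 39.8
21.2167 [ 579.1 -295.5  200.3] [-0.47  0.44  1.62  0.    1.08 -0.48]
rotvec [-0.    -0.002  0.002] move [88.5 -0.5  0.4]
b1 pred [314.1  82. ] 24562 (228, -10, 172, 184) got (array([313.39914191,  98.35328628]), 28124.5) (228, 0, 170, 189)
(array([ 578.08, -216.33]), np.float64(0.0))
```

```bash
echo '[[[0,0,0,-0.2,0,-0.8,0],[0,0,0,-0.2,0,-0.8,0],[0,0,0,-0.2,0,-0.8,0],[0,0,0,0,0,-0.8,0],[0,0,0,0,0,-0.8,0]]]' > next.json && python3 steer.py next.json
echo '[[[0,0,0,0,0,-0.4,0],[0,0,0,0,0,0,0],[0,0,0,0,0,0,0],[0,0,0,0,0,0,0]]]' > next.json && python3 steer.py next.json
python3 - <<'E'
from v import *
rv(np.pi/2,(578.5,-207,200));look_box("b2")
im=cv2.imread("pics/b2.png").max(2);print(im[60,240:400:5]);print(im[0:200:5,314])
c=r.camera_params("wrist");import pickle
E
```

```text
clock: 21.68
eef_pos: [579.2, -325.7, 402.8]
tcp_rot: [3.141, -0.001, 1.573]
contact_force: [0.1, -0.3, -1.0]
opening: 0.311
grasp_force: 39.8
clock: 22.02
eef_pos: [579.0, -325.6, 419.2]
tcp_rot: [-3.141, -0.002, 1.573]
contact_force: [0.6, 0.6, -3.0]
opening: 0.312
grasp_force: 39.9
22.0167 [ 579.  -325.6  419.2] [-0.52  0.32  1.33  0.    1.5  -0.52]
rotvec [-0.001 -0.002  0.002] move [ 1.183e+02 -1.000e-01  2.194e+02]
b2 pred [315.1  65.3] 7844 (266, 13, 98, 105) got (array([314.28978102,  66.77845609]), 7535.0) (267, 16, 95, 102)
(array([ 577.58, -208.5 ]), np.float64(0.0))
[140 138 138 148 146 236  20  88 230 247  97 210 235  14 216 218 135   2
 189 203 173  12  37   8  21 175 240 240 240 240 240 240]
[240 239 239 224   9   4 154 216 220 181 170 198 215 243 105 204 165 163
 208 164 139 126  19  16 161 151 149 152 149 150 185 183 183 185   7   1
  25  16  17  19]
```

```bash
python3 - <<'E'
from v import *
import pickle
for n,ths in(("w1",(30,40)),("w2",(30,40)),("b2",(30,40,60,80))):
  c=pickle.load(open(n+".pkl","rb"));im=cv2.imread(f"pics/{n}.png").max(2)
  h0=hull(c,578,-208,BX);x,y,w,h=cv2.boundingRect(h0)
  for th in ths:
    g=im<th;m=np.zeros_like(g);m[max(0,y-6):y+h+3,max(0,x-6):x+w+6]=1
    b=blob(cv2.morphologyEx((g&m).astype(np.uint8),cv2.MORPH_OPEN,np.ones((3,3))),cen(h0)[0]);cs,_=cv2.findContours(b.astype(np.uint8),0,1);k=cv2.convexHull(np.vstack(cs))
    print(n,th,cv2.boundingRect(k),(x,y,w,h),fit([(c,cen(k)[0])],BX,[578,-208]))
E
```

```text
w1 30 (338, 155, 7, 11) (263, 105, 118, 119) (array([ 594.22, -204.11]), np.float64(0.0))
w1 40 (300, 107, 81, 115) (263, 105, 118, 119) (array([ 594.03, -205.95]), np.float64(0.0))
w2 30 (332, 64, 13, 36) (259, 5, 126, 135) (array([ 590.84, -213.32]), np.float64(0.0))
w2 40 (260, 7, 124, 136) (259, 5, 126, 135) (array([ 577.87, -208.85]), np.float64(0.0))
b2 30 (267, 17, 92, 101) (266, 14, 97, 105) (array([ 575.65, -208.95]), np.float64(0.0))
b2 40 (267, 16, 92, 102) (266, 14, 97, 105) (array([ 576.09, -208.25]), np.float64(0.0))
b2 60 (267, 16, 96, 103) (266, 14, 97, 105) (array([ 577.69, -208.64]), np.float64(0.0))
b2 80 (267, 16, 96, 103) (266, 14, 97, 105) (array([ 577.73, -208.72]), np.float64(0.0))
```

```bash
python3 - <<'E'
from v import *
import pickle
c=r.camera_params("wrist");im=cv2.imread("pics/b2.png").max(2);q=r.sense();p=q['eef_pos'];print(p)
cols=np.arange(200,432,4);rows=[]
for u in cols:
    v=150
    while v<400 and not (im[v:v+6,u]<70).all():v+=1
    rows.append(v)
rows=np.array(rows);print(rows)
zt=p[2]-41.4
def top(par):
    h=hull(c,par[0],par[1],[(55,zt+15),(55,zt+8)]).reshape(-1,2)
    m=np.zeros((480,640),np.uint8);M=h-0
    # upper boundary by interpolation of hull's upper chain
    out=[]
    P=np.vstack([h,h[:1]])
    for u in cols:
        vs=[a[1]+(u-a[0])*(b[1]-a[1])/(b[0]-a[0]) for a,b in zip(P[:-1],P[1:]) if (a[0]-u)*(b[0]-u)<0]
        out.append(min(vs) if vs else np.nan)
    return np.array(out)
t0=top(p[:2]);print(t0.round(0))
ok=~np.isnan(t0)&(abs(t0-rows)<25)&(abs(cols-314)<95)
s=least_squares(lambda a:np.nan_to_num((top(a)-rows)[ok]),p[:2],loss='soft_l1');print(s.x-p[:2],s.fun.round(1),(ok).sum())
E
```

```text
[ 578.89474853 -325.73031952  418.57904865]
[225 221 216 212 207 203 201 198 195 192 190 187 185 183 182 179 178 176
 175 173 172 172 171 171 170 169 169 168 168 168 169 169 170 170 170 170
 171 172 173 174 176 177 178 180 181 183 186 188 190 193 195 198 201 205
 209 213 217 221]
[226. 222. 217. 213. 209. 205. 202. 199. 196. 193. 191. 188. 186. 184.
 183. 181. 179. 178. 177. 175. 174. 174. 173. 172. 171. 171. 171. 170.
 170. 170. 170. 171. 171. 171. 172. 172. 173. 174. 175. 176. 177. 179.
 180. 182. 184. 186. 188. 190. 193. 195. 198. 201. 204. 208. 212. 216.
 220. 225.]
[0.35210041 0.67458828] [ 1.4 -0.2 -0.3 -0.2 -0.1 -0.6  0.1 -0.1 -0.2 -0.9  0.4 -0.3  0.3  0.1
  0.9  0.7 -0.1  0.1 -0.6 -0.4  0.3  0.   0.7  0.4  0.5 -0.4 -0.3 -1.1
 -0.6 -0.   0.5  0.1  0.1  0.1  0.1 -0.8 -0.3  0.2 -0.3  0.4  0.4 -0.6
 -0.5  0.1 -0.4  0.2  0.4  0.7] 48
```

The in-hand lid offset is (0.35,0.7) mm with a clean disc fit. The box centre is (577.8,-208.4). Moving above the mouth.

Scaled: 40 mm is 0.8, 29.5 mm is 0.59.

```bash
echo '[[[0,0,0,0.58,0,0.58,0],[0,0,0,0.58,0,0.58,0],[0,0,0,0.58,0,0.58,0],[0,0,0,0.59,0,0.58,0],[0,0,0,0,-0.01,0.8,0]]]' > next.json && python3 steer.py next.json
echo '[[[0,0,0,0,-0.01,0.8,0],[0,0,0,0,0,0.8,0],[0,0,0,0,0,0.7,0],[0,0,0,0,0,0.5,0],[0,0,0,0,0,0.16,0]]]' > next.json && python3 steer.py next.json
echo '[[[0,0,0,0,0,0,0],[0,0,0,0,0,0,0],[0,0,0,0,0,0,0]]]' > next.json && python3 steer.py next.json
python3 - <<'E'
from v import *
rv(np.pi/2,(577.8,-209.2,100))
E
echo '[[[0,0,0,0,0,0,0]]]' > next.json && python3 steer.py next.json
python3 - <<'E'
from v import *
rv(np.pi/2,(577.8,-209.2,100))
E
```

```text
clock: 22.48
eef_pos: [578.6, -205.5, 263.6]
tcp_rot: [3.141, -0.003, 1.574]
contact_force: [1.9, -0.3, -1.3]
opening: 0.312
grasp_force: 39.9
clock: 22.9
eef_pos: [574.5, -208.3, 110.8]
tcp_rot: [-3.133, -0.004, 1.572]
contact_force: [-0.5, -0.1, -2.5]
opening: 0.31
grasp_force: 39.9
clock: 23.15
eef_pos: [579.6, -210.5, 118.4]
tcp_rot: [3.139, 0.0, 1.572]
contact_force: [0.9, -0.4, -0.3]
opening: 0.32
grasp_force: 39.9
23.15 [ 579.6 -210.5  118.4] [-0.35  0.49  1.76  0.    0.89 -0.35]
rotvec [0.003 0.    0.001] move [ 1.3 -1.8 18.4]
clock: 23.23
eef_pos: [579.7, -210.5, 118.7]
tcp_rot: [3.138, 0.0, 1.572]
contact_force: [0.1, -0.0, -0.6]
opening: 0.308
grasp_force: 39.9
23.2333 [ 579.7 -210.5  118.7] [-0.35  0.49  1.76  0.    0.89 -0.35]
rotvec [0.004 0.    0.001] move [ 1.4 -1.9 18.7]
```

Scaled: 8 mm is 0.16, -1.9 mm is -0.038, 0.003 rad is 0.03.

```bash
echo '[[[0.03,0,0,0.028,-0.038,0,0],[0,0,0,0,0,0.16,0],[0,0,0,0,0,0.16,0],[0,0,0,0,0,0,0],[0,0,0,0,0,0,0]]]' > next.json && python3 steer.py next.json
echo '[[[0,0,0,0,0,0,0],[0,0,0,0,0,0,0]]]' > next.json && python3 steer.py next.json
python3 - <<'E'
from v import *
rv(np.pi/2,(577.8,-209.2,91))
E
```

```text
clock: 23.65
eef_pos: [576.0, -208.5, 100.0]
tcp_rot: [-3.138, -0.001, 1.572]
contact_force: [0.5, -0.4, -1.6]
opening: 0.315
grasp_force: 39.9
clock: 23.82
eef_pos: [576.7, -208.8, 100.9]
tcp_rot: [-3.14, -0.001, 1.572]
contact_force: [0.6, 0.2, -0.6]
opening: 0.311
grasp_force: 39.9
23.8167 [ 576.7 -208.8  100.9] [-0.35  0.51  1.77 -0.    0.86 -0.35]
rotvec [-0.002 -0.001  0.001] move [-0.4  1.1  9.9]
```

Scaled: 3 mm is 0.06, 0.8 mm is 0.016.

```bash
echo '[[[0,0,0,-0.006,0.016,0.06,0],[0,0,0,0,0,0.06,0],[0,0,0,0,0,0,0],[0,0,0,0,0,0,0],[0,0,0,0,0,0,0]]]' > next.json && python3 steer.py next.json
python3 - <<'E'
from v import *
rv(np.pi/2,(577.8,-209.2,83.4))
E
```

```text
clock: 24.23
eef_pos: [577.3, -209.0, 94.8]
tcp_rot: [-3.139, -0.001, 1.572]
contact_force: [1.4, -0.7, -1.6]
opening: 0.315
grasp_force: 39.9
24.2333 [ 577.3 -209.    94.8] [-0.35  0.52  1.77 -0.    0.85 -0.35]
rotvec [-0.002 -0.001  0.001] move [-0.2  0.5 11.4]
```

Scaled: 2 mm is 0.04, 1 mm is 0.02.

```bash
echo '[[[0,0,0,0,0.008,0.04,0],[0,0,0,0,0,0.02,0],[0,0,0,0,0,0,0],[0,0,0,0,0,0,0]]]' > next.json && python3 steer.py next.json
echo '[[[0,0,0,0,0,0.03,0],[0,0,0,0,0,0,0],[0,0,0,0,0,0,0]]]' > next.json && python3 steer.py next.json
echo '[[[0,0,0,0,0,0.03,0],[0,0,0,0,0,0,0],[0,0,0,0,0,0,0]]]' > next.json && python3 steer.py next.json
```

```text
clock: 24.57
eef_pos: [577.7, -209.0, 91.7]
tcp_rot: [-3.139, -0.001, 1.572]
contact_force: [-0.6, 0.9, -1.4]
opening: 0.31
grasp_force: 39.9
clock: 24.82
eef_pos: [577.7, -209.0, 90.2]
tcp_rot: [-3.139, -0.001, 1.572]
contact_force: [0.6, -0.4, -1.8]
opening: 0.306
grasp_force: 39.9
clock: 25.07
eef_pos: [577.7, -209.0, 88.7]
tcp_rot: [-3.139, -0.001, 1.572]
contact_force: [0.3, -1.0, -1.4]
opening: 0.309
grasp_force: 39.9
```

No contact force below rim height, so the plug has entered the mouth. Continuing gently.

```bash
echo '[[[0,0,0,0,0,0.03,0],[0,0,0,0,0,0,0],[0,0,0,0,0,0,0]]]' > next.json && python3 steer.py next.json
echo '[[[0,0,0,0,0,0.03,0],[0,0,0,0,0,0,0],[0,0,0,0,0,0,0]]]' > next.json && python3 steer.py next.json
echo '[[[0,0,0,0,0,0.02,0],[0,0,0,0,0,0,0],[0,0,0,0,0,0,0]]]' > next.json && python3 steer.py next.json
```

```text
clock: 25.32
eef_pos: [577.7, -209.0, 87.2]
tcp_rot: [-3.139, -0.001, 1.572]
contact_force: [-0.7, -0.2, -1.5]
opening: 0.309
grasp_force: 39.9
clock: 25.57
eef_pos: [577.7, -209.0, 85.7]
tcp_rot: [-3.139, -0.001, 1.572]
contact_force: [-0.3, -0.5, -1.9]
opening: 0.312
grasp_force: 39.9
clock: 25.82
eef_pos: [577.7, -209.0, 84.8]
tcp_rot: [-3.139, -0.001, 1.572]
contact_force: [-0.9, -0.8, -1.0]
opening: 0.31
grasp_force: 39.9
```

Scaled: 0.8 mm is 0.016.

```bash
echo '[[[0,0,0,0,0,0.016,0],[0,0,0,0,0,0,0],[0,0,0,0,0,0,0]]]' > next.json && python3 steer.py next.json
echo '[[[0,0,0,0,0,0.014,0],[0,0,0,0,0,0,0],[0,0,0,0,0,0,0]]]' > next.json && python3 steer.py next.json
```

```text
clock: 26.07
eef_pos: [577.7, -209.0, 84.0]
tcp_rot: [-3.139, -0.001, 1.572]
contact_force: [-0.2, 0.1, -1.9]
opening: 0.31
grasp_force: 39.9
clock: 26.32
eef_pos: [577.8, -209.0, 83.5]
tcp_rot: [-3.14, -0.001, 1.572]
contact_force: [-1.3, -0.3, 2.2]
opening: 0.312
grasp_force: 40.1
```

Contact came at exactly the home height of 83.5 mm. I release and retreat.

```bash
echo '[[[0,0,0,0,0,0,0.36],[0,0,0,0,0,0,0.45],[0,0,0,0,0,0,0.7],[0,0,0,0,0,0,1],[0,0,0,0,0,0,1]]]' > next.json && python3 steer.py next.json
echo '[[[0,0,0,0,0,0,1],[0,0,0,0,0,0,1],[0,0,0,0,0,-0.2,1],[0,0,0,0,0,-0.5,1],[0,0,0,0,0,-0.8,1]]]' > next.json && python3 steer.py next.json
echo '[[[0,0,0,0,0,-0.8,1],[0,0,0,-0.4,0,-0.8,1],[0,0,0,-0.4,0,-0.8,1],[0,0,0,0,0,-0.2,1],[0,0,0,0,0,0,1]]]' > next.json && python3 steer.py next.json
echo '[[[0,0,0,0,0,0,1],[0,0,0,0,0,0,1]]]' > next.json && python3 steer.py next.json
python3 - <<'E'
from v import *
rv(np.pi/2,(577.8,-209.2,300))
D=[(55,57),(55,50)];K=[(14,84),(14,62)]
c=r.camera_params("wrist");im=r.grab_frame("wrist");cv2.imwrite("pics/f1.png",im[:,:,::-1]);g=im.max(2)
for nm,rg,th in(("disc",D,40),("disc",D,60),("knob",K,65)):
    h0=hull(c,577.8,-208.4,rg);u0,a0=cen(h0);x,y,w,h=cv2.boundingRect(h0)
    m=np.zeros(g.shape,bool);m[y-6:y+h+(0 if nm=="disc" else 6),x-6:x+w+6]=1
    b=blob(((g<th) if nm=="disc" else (g>th))&m,u0);cs,_=cv2.findContours(b.astype(np.uint8),0,1);k=cv2.convexHull(np.vstack(cs))
    print(nm,cv2.boundingRect(k),(x,y,w,h),fit([(c,cen(k)[0] if nm=="disc" else np.argwhere(b).mean(0)[::-1])],rg,[578,-208]))
s=r.camera_params("scene");im=r.grab_frame("scene");h0=hull(s,577.8,-208.4,K);u0,_=cen(h0);b=blob(im.min(2)>110,u0);k=np.argwhere(b);print("scene knob",k.mean(0)[::-1],b.sum(),u0,_,k.min(0)[::-1],k.max(0)[::-1],cv2.boundingRect(h0))
im=r.grab_frame("top");t=r.camera_params("top");hsv=cv2.cvtColor(im,cv2.COLOR_RGB2HSV)
print("mallet pred top",proj(t,[562,218,188])[0])
E
```

```text
clock: 26.73
eef_pos: [577.8, -209.0, 83.3]
tcp_rot: [-3.139, -0.001, 1.572]
contact_force: [1.0, 1.2, 0.0]
opening: 0.859
grasp_force: 0.0
clock: 27.15
eef_pos: [575.6, -208.2, 156.3]
tcp_rot: [-3.133, -0.003, 1.572]
contact_force: [-0.1, -0.4, -0.9]
opening: 1.0
grasp_force: 0.0
clock: 27.57
eef_pos: [579.8, -247.9, 287.8]
tcp_rot: [3.137, 0.002, 1.571]
contact_force: [0.6, 0.8, -1.0]
opening: 1.0
grasp_force: 0.0
clock: 27.73
eef_pos: [577.4, -245.7, 281.5]
tcp_rot: [-3.137, -0.002, 1.572]
contact_force: [-1.0, -0.0, -0.5]
opening: 0.999
grasp_force: 0.0
27.7333 [ 577.4 -245.7  281.5] [-0.4   0.33  1.59 -0.    1.22 -0.41]
rotvec [-0.004 -0.002  0.001] move [ 36.5   0.4 -18.5]
disc (250, 87, 135, 136) (248, 86, 137, 139) (array([ 578.02, -207.71]), np.float64(0.0))
disc (250, 87, 135, 136) (248, 86, 137, 139) (array([ 578.03, -207.65]), np.float64(0.0))
knob (300, 142, 36, 39) (298, 141, 38, 41) (array([ 578.11, -208.02]), np.float64(0.0))
scene knob [243.7675841  198.91743119] 327 [275.78180788 215.29514991] 107.5930836002808 [221 188] [267 210] (270, 209, 11, 13)
mallet pred top [223.81014404 255.68112787]
```

```bash
python3 - <<'E'
from v import *
im=r.grab_frame("top").astype(int);t=r.camera_params("top");u=proj(t,[562,218,180])[0]
a=cv2.imread("pics/topr3.png")  # post-release crop at (186,208), x5
now=cv2.resize(im.astype(np.uint8)[208:308,186:266],(400,500),interpolation=cv2.INTER_CUBIC)[:,:,::-1]
f=lambda m:np.argwhere(blob((m[:,:,2].astype(int)-m[:,:,0]>45)&(np.hypot(*(np.indices(m.shape[:2])-np.array([240,205])[:,None,None]))<90),(205,240))).mean(0)/5
print(f(a),f(now),r.sense()['contact_force'])
r.sign_off()
E
```

```text
[54.25436893 44.45884989] [54.24565469 44.48841251] [ 0.12748563 -0.21379368 -0.08159989]
the job is handed in; nothing more can be done
```

The mallet hangs handle-down in the ring, the lid measures seated and centred within about 1 mm of the box, and the job was handed in at about 28 s; no verdict was returned, and I did not re-measure the bystanders.

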